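# Load two fuses and hold a test probe on the contact pad

### The job

Stand the two large fuses in the two bores of the socket block, one in each, fully home, and let go of them. Then lift the spring-tip probe out of its wooden holder and hold it upright with its tip on the round steel pad beside the block (not the square one), pressing lightly so that the sprung tip is partly pushed in but not bottomed. Finish while still holding it there, and leave the small fuse, the wrench and the bracket where they are.

Things in the scene. Friction and masses are not known exactly. Their poses are not given: they have to be found in the camera images.
- fuse_base: fixed base ahead of the robot: aluminium plate 130 x 280 x 10 mm, on it a grey socket block 64 x 140 mm, top 50 mm above the bench, two bores in a row along y; off its ends, 112 mm from the centre, black feet 36 mm square carry steel pads, tops 30 mm above the bench: round at +y, square (20 mm) at -y. Origin: centre of the underside; z up, y from square to round pad
- bore_left (a point): mouth of the bore nearer the round pad, at its centre, 50 mm above the bench, 35 mm from the base's centre along its +y; round, 24 mm wide with a 2 mm chamfer, 22 mm deep with a flat floor 28 mm above the bench; a fuse fully home sticks out 36 mm
- bore_right (a point): mouth of the other bore, the same in shape, 35 mm from the base's centre along its -y
- round_pad: the round steel pad, 22 mm diameter, 6 mm thick, fixed on the base; origin at the centre of its underside, 24 mm above the bench
- round_pad_top (a point): centre of the round pad's flat top face, 30 mm above the bench
- fuse_a_center (a point): large fuse: a white ceramic cartridge fuse with steel end caps, standing on end on the bench at the robot's left, 22 mm diameter, 58 mm tall; this point is its centre, half-way up; z is its long axis; 40 to 75 g
- fuse_a: the same large fuse; origin at the centre of its underside
- fuse_b_center (a point): the other large fuse, the same in all respects (the three fuses stand in any order); its centre, 29 mm above its underside; z is its long axis
- fuse_b: the same other large fuse; origin at the centre of its underside
- small_fuse_center (a point): small fuse, to be left alone: a white ceramic cartridge fuse with steel end caps, standing on end on the bench at the robot's left, 14 mm diameter, 51 mm tall; this point is its centre, half-way up; z is its long axis
- holder: fixed pine block 70 x 70 x 65 mm on the bench at the robot's right, with a 14 mm wide, 60 mm deep upright hole in the middle of its top, in which the probe stands; origin at the centre of its underside, x and y square to its sides
- probe_center (a point): centre of the probe's upright grey square handle (24 x 24 x 90 mm, underside resting on the holder's top); z up, x and y square to its faces, which match the holder's sides within 3 degrees. Below it, hidden in the holder: steel barrel, 10 mm diameter, 28 mm long, then a thin brass plunger. Whole probe 100 g. Lift straight up 55 mm or more to clear the holder
- probe: the same probe as a whole; origin at the centre of the handle's underside, 45 mm below the handle's centre
- probe_tip (a point): rounded end of the probe's brass plunger (6 mm diameter, out 22 mm from the barrel), 95 mm below the handle's centre when not pressed
- plunger (a joint): how far the sprung plunger is pushed into the probe: 0 free, 0.014 m bottomed; the spring pushes back with 1.0 N plus 0.2 N per mm
- wrench_grip (a point): a steel open-ended wrench, 150 mm long, lying flat on the bench beyond the holder; the point is on its handle; leave alone
- bracket: an aluminium angle bracket 50 x 90 x 44 mm standing on the bench beyond the fuses; origin at the centre of its underside; leave alone
Things that resemble listed ones, but are neither listed nor needed, are in the scene too. What is shaped like the fuse_a but blue or orange is not meant.

How it is judged:
By the outcome, as a careful person would: the job done as asked, in the order asked, and still so for the second after the job is handed in, while the arm keeps its last pose, push and grip.
It also fails if it takes over 69 s, if anything falls off the work surface, if the arm or the gripper's body presses on something with over 40 N, if the wrist force passes 120 N, or if a joint passes its speed limit or range.

### The arm

A 6-joint arm with a two-finger parallel gripper is mounted at the origin on the work surface. World frame = base frame: x ahead of the robot, y to its left, z up, the work surface at z = 0. Lengths are in m, angles in rad, forces in N, time in s.
With the tool pointing down it reaches from about 0.3 to 0.875 m from the base axis. Payload 6.4 kg.
Tool frame: the origin (TCP) lies on the centre line of the jaws, within the pads' length; the fingertips stand 25 mm ahead of it and the grasp point (between the pads) lies 6 mm ahead of it (ctrl.tips_ahead is the z of the fingertips in the tool frame, in m); z points along the fingers, x is the direction in which the jaws open and shut, and the axes are right-handed (so a half turn about z gives the same grasp; the last joint's range is limited). The gripper opens to 85 mm and grips with 20 to 120 N. Pads are 22 mm wide; open, the fingers measure 114 mm over their backs; the gripper's body (76 mm by 85 mm) begins 54 mm behind the grasp point. The pads swing forward as they close: fully open they stand 13 mm farther back than shut.
Start: joints at [-1.361, 0.181, 1.607, -0, 1.354, -0.206], TCP at [0.232, -0.526, 0.256] pointing down, gripper open.
Joint ranges: [-2.99, 2.99], [-0.89, 2.07], [0.3, 2.58], [-1.14, 4.28], [0, 2.63], [-3.12, 3.12]. Speed limits (rad/s): [2.57, 2.57, 3.01, 3.14, 3.14, 3.14].

### API

Orientations are given as a unit quaternion [w, x, y, z].
In Python, from bench import ctrl gives the robot as it stands.
- The arm moves only by the shell command python3 -m pendant 'ROWS'. ROWS is JSON, a list that holds one entry, the list of rows, each a list of 7 numbers: the shift along the tool's x, y, z in m, then the turn, a rotation vector about the tool's x, y, z in rad, then the closure, from -1 (fully open) to 1 (shut). A call has 1 to 10 rows; each row shifts and turns the commanded pose from where the row before left it, along the tool's axes as they then stand; what a row does not reach is not made up. A row lasts 1/10 s, in which the tool goes at most 50 mm and 8.59 degrees, less where a joint would pass 70% of its speed; a pose out of reach is approached as far as the arm can. A call with a gripper value outside its range is refused whole. The fingers move at their own pace and stop on an object; the grip force is fixed at half the most. Time passes only in rows, so rows that do not move let the fingers close. It gives the time, the measured TCP pose, the force and the opening at its end, in the units of the state.
- ctrl.get_obs(): the state, without advancing time (a new reading comes with each control period).
- ctrl.camera(name): name is "scene" or "top" or "wrist"; returns (picture, depth): 384x512x3 uint8, red, green, blue; 384x512 float32, m along the optical axis (not along the pixel's ray), 0 where there is no reading.
- ctrl.calibration(name): a dict with "fov_y" (degrees; the focal length in pixels is half the picture's height over the tangent of half this angle, whatever the lens; pixels are square), "cx", "cy" (the principal point, pixels), "camera_from_world" (4x4, takes a point from world to camera coordinates). Camera axes: x right, y down, z forward; pixel columns grow to the right and rows downward; lengths in m; the calibration is good to about 2 mm. The wrist camera is an equidistant fisheye: a pixel r from the principal point sees the ray r / f radians off the axis. A picture is of the moment at which its call begins: read the wrist's pose just before it. calibration takes no time and is no camera call; for the wrist camera it gives the pose at the moment of the call.
- ctrl.hand_in(): hands the job in, once; it reports no verdict.
The state is a dict: "time_s": time; "q": joint angles; "dq": joint speeds; "joint_efforts": joint torques, N m; "eef_pos": TCP position; "eef_rot": TCP orientation; "wrist_force": force on the tool from outside, world axes, zero at the start; "torque": the same for the moment, N m; "opening": opening from 0.0 (shut) to 1.0 (fully open).
Only numpy, scipy, OpenCV 4.12 (cv2) and the standard library are available. Lean on these libraries where they do the work, as an engineer would, in place of code of your own. Each camera call takes 0.05 s, during which the arm holds its last target.

## Working session

There is one attempt and no reset: what is moved stays moved. The work goes in short steps, Python scripts to look and compute and a shell command to move; the robot and the scene stay as the last step left them, time stands still between calls to the robot, and variables do not carry over. Pictures are saved under pics/ and viewed, and the job is handed in when it is done.

```bash
ls; mkdir -p pics; python3 - <<'E'
from bench import ctrl
import cv2,numpy as np
o=ctrl.get_obs()
for k,v in o.items(): print(k,v)
print(ctrl.tips_ahead)
for n in ["scene","top","wrist"]:
    c=ctrl.calibration(n); print(n,c)
    p,d=ctrl.camera(n)
    cv2.imwrite(f"pics/{n}0.png",p[:,:,::-1]); np.save(f"pics/{n}0d.npy",d); np.save(f"pics/{n}0p.npy",p)
    np.save(f"pics/{n}0c.npy",c,allow_pickle=True)
E
```

```text
pics
time_s 0.0
q [-1.36126869e+00  1.81554158e-01  1.60798390e+00 -7.00380018e-06
  1.35382038e+00 -2.06287911e-01]
dq [-0.00015862 -0.00063308 -0.00182828 -0.00135133 -0.00071974 -0.00225231]
joint_efforts [ 1.43520207e-03 -4.44876873e+01 -3.51332402e+01 -2.28213794e-04
  9.07285488e-03  2.37166898e-05]
eef_pos [ 0.23217642 -0.52548883  0.2553884 ]
eef_rot [-6.20866530e-04  8.37835427e-01 -5.45922172e-01 -6.27724455e-04]
wrist_force [ 0.20909599 -0.64471752  0.2635419 ]
torque [-0.00952573 -0.01952439  0.00208959]
opening 1.0001382130356686
0.025
scene {'fov_y': 52.58664802255379, 'cx': 251.91741983246777, 'cy': 189.2549771526534, 'camera_from_world': array([[-8.69713377e-01,  4.93556088e-01, -1.01503050e-03,
         4.55727822e-01],
       [ 4.36013052e-01,  7.67347713e-01, -4.70180929e-01,
        -2.19606709e-01],
       [-2.31281779e-01, -4.09365210e-01, -8.82569467e-01,
         1.16229991e+00],
       [ 0.00000000e+00,  0.00000000e+00,  0.00000000e+00,
         1.00000000e+00]])}
top {'fov_y': 45.8678264321116, 'cx': 253.02655473379554, 'cy': 200.15770025971204, 'camera_from_world': array([[-2.55432222e-02, -9.99660589e-01, -5.12354668e-03,
         4.71353845e-02],
       [-9.81496928e-01,  2.60513598e-02, -1.89697408e-01,
         5.74156469e-01],
       [ 1.89766498e-01,  1.83262289e-04, -9.81829233e-01,
         1.25980701e+00],
       [ 0.00000000e+00,  0.00000000e+00,  0.00000000e+00,
         1.00000000e+00]])}
wrist {'fov_y': 65.70646984690485, 'cx': 252.30571313248097, 'cy': 191.09297259309514, 'camera_from_world': array([[ 0.40320521, -0.91510801, -0.00169822, -0.57426818],
       [-0.88196354, -0.38909504,  0.26598   , -0.03410115],
       [-0.2440612 , -0.10574675, -0.96397705,  0.37857281],
       [ 0.        ,  0.        ,  0.        ,  1.        ]])}
```

View pics/scene0.png

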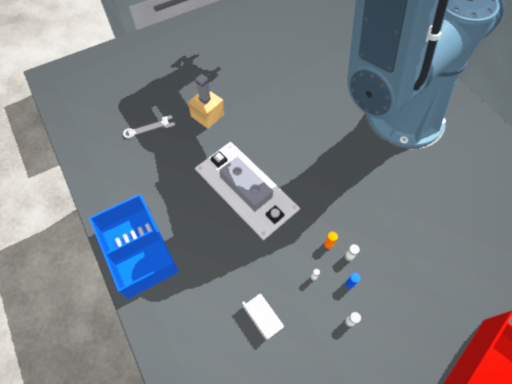

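View pics/top0.png

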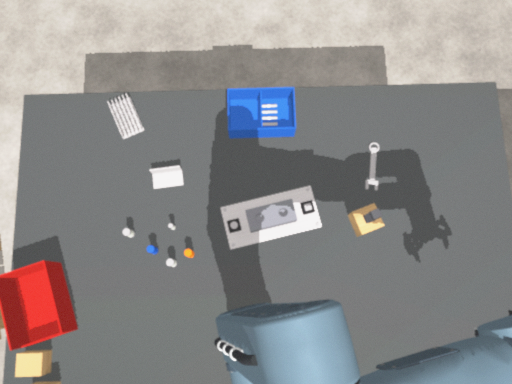

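View pics/wrist0.png

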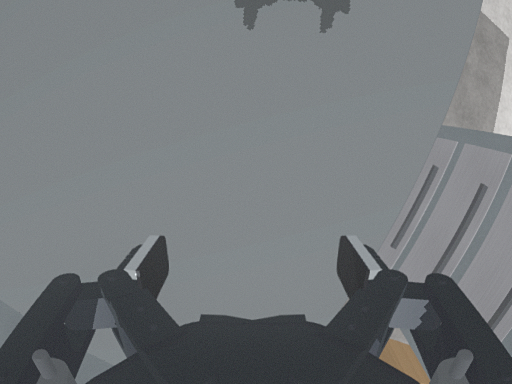

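The scene view shows white fuses at (352,253), (353,319) and a smaller one at (315,274), with orange and blue decoys. In the top view the round pad is at (234,226) and the holder at (366,219). I'll enlarge both views and measure.

```bash
cat > h.py <<'E'
import numpy as np,cv2
def cal(c,shape=(384,512)):
    f=shape[0]/2/np.tan(np.radians(c['fov_y']/2)); return f,c['cx'],c['cy'],np.array(c['camera_from_world'])
def rays(c,uv,fish=False):
    f,cx,cy,T=cal(c); uv=np.atleast_2d(np.array(uv,float)); x=(uv[:,0]-cx);y=(uv[:,1]-cy)
    if fish:
        r=np.hypot(x,y)+1e-9;t=r/f; d=np.c_[x/r*np.sin(t),y/r*np.sin(t),np.cos(t)]
    else: d=np.c_[x/f,y/f,np.ones(len(x))]
    R=T[:3,:3]; return -R.T@T[:3,3], d@R
def onplane(c,uv,z,fish=False):
    o,d=rays(c,uv,fish); s=(z-o[2])/d[:,2]; return o+d*s[:,None]
def proj(c,P,fish=False):
    f,cx,cy,T=cal(c); P=np.atleast_2d(P); q=P@T[:3,:3].T+T[:3,3]
    if fish:
        h=np.hypot(q[:,0],q[:,1])+1e-12;t=np.arctan2(h,q[:,2]); return np.c_[cx+f*t*q[:,0]/h,cy+f*t*q[:,1]/h]
    return np.c_[cx+f*q[:,0]/q[:,2],cy+f*q[:,1]/q[:,2]]
def cloud(c,d,fish=False):
    H,W=d.shape; u,v=np.meshgrid(np.arange(W),np.arange(H)); f,cx,cy,T=cal(c)
    x=u-cx;y=v-cy
    if fish:
        r=np.hypot(x,y)+1e-9;t=np.tan(r/f); k=d*t/r; q=np.stack([x*k,y*k,d],-1)
    else: q=np.stack([x/f*d,y/f*d,d],-1)
    return (q-T[:3,3])@T[:3,:3]
def load(n): return np.load(f'pics/{n}p.npy'),np.load(f'pics/{n}d.npy'),np.load(f'pics/{n}c.npy',allow_pickle=True).item()
E
python3 - <<'E'
from h import *
p,d,c=load('top0'); s,ds,cs=load('scene0')
a=cv2.resize(p[195:275,100:250,::-1],None,fx=5,fy=5,interpolation=cv2.INTER_CUBIC)
cv2.imwrite('pics/ctop.png',a)
cv2.imwrite('pics/cscene.png',cv2.resize(s[225:335,290:380,::-1],None,fx=5,fy=5,interpolation=cv2.INTER_CUBIC))
cv2.imwrite('pics/cbase.png',cv2.resize(s[60:245,170:310,::-1],None,fx=3.2,fy=3.2,interpolation=cv2.INTER_CUBIC))
cv2.imwrite('pics/cbase2.png',cv2.resize(p[180:260,215:400,::-1],None,fx=4,fy=4,interpolation=cv2.INTER_CUBIC))
for n,P,C,pic,pts in (('top',cloud(c,d),c,p,[(128,232),(171,263),(171,226)]),('scene',cloud(cs,ds),cs,s,[(353,319),(352,253),(315,274)])):
  for u,v in pts:
    w=P[v-15:v+15,u-15:u+15].reshape(-1,3); col=pic[v-15:v+15,u-15:u+15].reshape(-1,3).astype(int)
    m=(w[:,2]>.02)&(col.max(1)-col.min(1)<50); z=w[m][:,2]; zt=np.percentile(z,95); t=m&(w[:,2]>zt-.006)
    print(n,(u,v),m.sum(),t.sum(),zt,w[t].mean(0),np.ptp(w[t],0),'all',w[m].mean(0))
E
```

```text
top (128, 232) 74 17 0.06616261891629119 [0.46373403 0.33180289 0.28898992] [0.1742007  0.37288585 1.28588034] all [0.48476404 0.37876951 0.10506668]
top (171, 263) 63 18 0.06610351700401246 [0.39257896 0.24357179 0.20521451] [0.08575527 0.24660964 1.28593225] all [0.39975891 0.26109906 0.09563851]
top (171, 226) 30 5 1.346072846881662 [0.32566764 0.03193095 1.34607285] [0. 0. 0.] all [0.47666132 0.2299584  0.26386169]
scene (353, 319) 128 85 0.06137857435454617 [0.50595555 0.39850554 0.08931963] [0.27643724 0.03164324 0.86753672] all [0.50528678 0.39865647 0.07213918]
scene (352, 253) 121 71 0.060778095674023334 [0.41621283 0.2771106  0.08262755] [0.3650847  0.15689679 0.86808611] all [0.41513383 0.27609655 0.06420175]
scene (315, 274) 56 6 0.9230181052097924 [0.76092277 0.41939261 0.92301811] [0. 0. 0.] all [0.53965252 0.28944865 0.13803699]
```

```bash
sleep 1; ls pics
```

```text
cbase.png
cbase2.png
cscene.png
ctop.png
scene0.png
scene0c.npy
scene0d.npy
scene0p.npy
top0.png
top0c.npy
top0d.npy
top0p.npy
wrist0.png
wrist0c.npy
wrist0d.npy
wrist0p.npy
```

View pics/ctop.png

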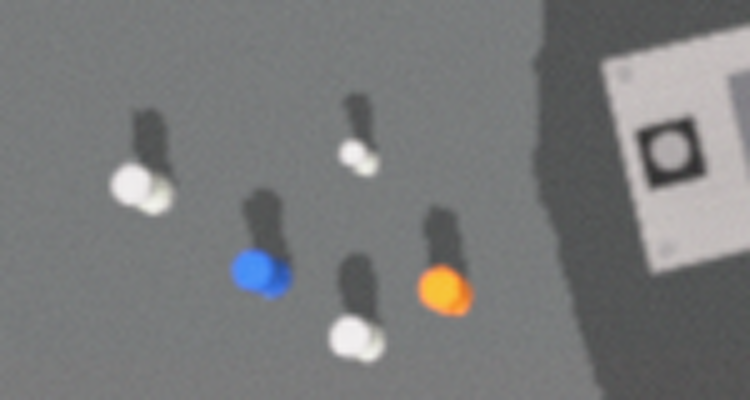

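View pics/cscene.png

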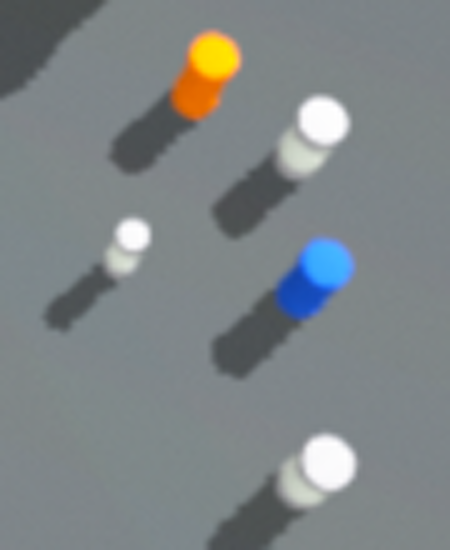

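View pics/cbase.png

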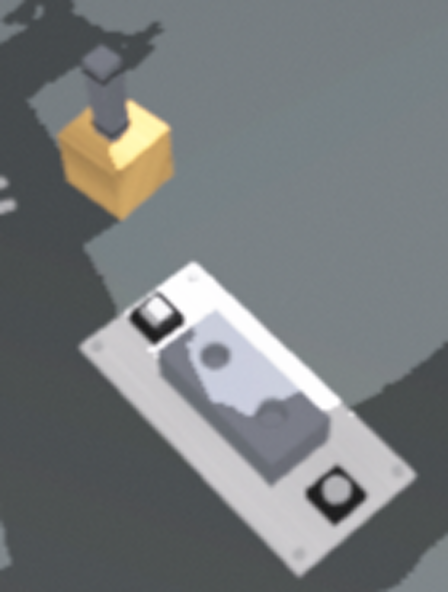

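View pics/cbase2.png

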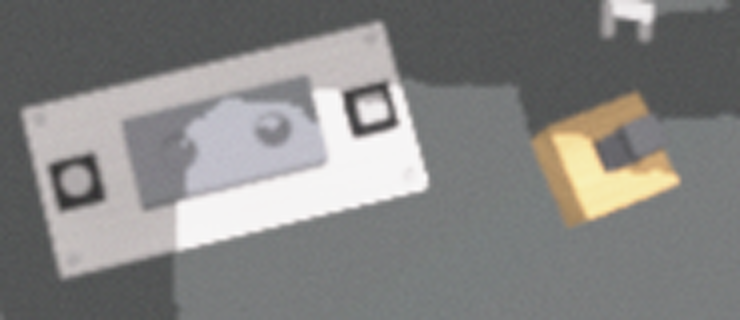

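Name candidates (top view): white (128,232) and (171,263) are the large ones; white (171,226) is clearly narrower, so it is the small fuse. Blue (152,249) and orange (189,253) are excluded. The crops confirm this. Next I measure.

```bash
python3 - <<'E'
from h import *
res={}
for n in('top0','scene0'):
    p,d,c=load(n)
    K=6
    big=cv2.resize(p,None,fx=K,fy=K,interpolation=cv2.INTER_CUBIC)
    g=big.min(2); 
    for nm,(u,v) in {'top0':{'far':(127,231),'near':(170.5,262),'small':(170.5,226)},'scene0':{'far':(355,317),'near':(354.5,249),'small':(316,272)}}[n].items():
        x0,y0=int((u-9)*K),int((v-9)*K); w=g[y0:y0+18*K,x0:x0+18*K]
        for th in (215,228,240):
            m=(w>th).astype('uint8'); k,l,st,ce=cv2.connectedComponentsWithStats(m)
            if k<2: continue
            i=1+np.argmax(st[1:,4]); uv=(np.array([x0,y0])+ce[i]+.5)/K-.5
            print(n,nm,th,uv.round(1),'diam px',round(np.sqrt(st[i,4]*4/np.pi)/K,1), onplane(c,uv,.058 if nm!='small' else .051)[0].round(4))
    # black feet
    hsv=p.max(2)
    L={'top0':[(234,226),(308,208)],'scene0':[(275,214),(220,159)]}[n]
    for (u,v) in L:
        w=hsv[v-14:v+15,u-14:u+15]; 
        m=(w<45).astype('uint8'); k,l,st,ce=cv2.connectedComponentsWithStats(m)
        i=1+np.argmax(st[1:,4]); cn,_=cv2.findContours((l==i).astype('uint8'),0,2)
        r=cv2.minAreaRect(cn[0]); uv=np.array(r[0])+[u-14,v-14]
        print(n,'foot',uv.round(1),r[1],r[2],st[i,4],onplane(c,uv,.024)[0].round(4),onplane(c,uv,.03)[0].round(4))
E
```

```text
top0 far 215 [126.9 232.4] diam px 7.7 [0.4904 0.3948 0.058 ]
top0 far 228 [125.9 231.6] diam px 5.9 [0.4927 0.3976 0.058 ]
top0 near 215 [170.1 262.4] diam px 7.6 [0.4021 0.2704 0.058 ]
top0 near 228 [169.6 262.1] diam px 6.4 [0.4031 0.2719 0.058 ]
top0 near 240 [167.4 263.6] diam px 0.5 [0.3989 0.278  0.058 ]
top0 small 215 [170.8 226. ] diam px 4.7 [0.5065 0.2706 0.051 ]
top0 small 228 [170.1 225.3] diam px 3.2 [0.5085 0.2726 0.051 ]
top0 small 240 [170.5 224.4] diam px 0.5 [0.5112 0.2716 0.051 ]Traceback (most recent call last):
  File "<stdin>", line 21, in <module>
    return _wrapfunc(a, 'argmax', axis=axis, out=out, **kwds)
    return bound(*args, **kwds)
ValueError: attempt to get argmax of an empty sequence
```

```bash
python3 - <<'E'
from h import *
for n in('top0','scene0'):
    p,d,c=load(n); K=6
    big=cv2.resize(p,None,fx=K,fy=K,interpolation=cv2.INTER_CUBIC); g=big.min(2)
    if n=='scene0':
      for nm,(u,v) in {'far':(355,317),'near':(354.5,249),'small':(316,272)}.items():
        x0,y0=int((u-9)*K),int((v-9)*K); w=g[y0:y0+18*K,x0:x0+18*K]
        for th in (225,235,245):
            m=(w>th).astype('uint8'); k,l,st,ce=cv2.connectedComponentsWithStats(m)
            if k<2: continue
            i=1+np.argmax(st[1:,4]); uv=(np.array([x0,y0])+ce[i]+.5)/K-.5
            print(n,nm,th,uv.round(1),'diam px',round(np.sqrt(st[i,4]*4/np.pi)/K,1), onplane(c,uv,.058 if nm!='small' else .051)[0].round(4))
    L={'top0':[(234,226),(308,208)],'scene0':[(275,214),(220,159)]}[n]
    gm=big.max(2)
    for (u,v) in L:
        x0,y0=(u-14)*K,(v-14)*K; w=gm[y0:y0+28*K,x0:x0+28*K]
        m=(w<w.min()+50).astype('uint8'); k,l,st,ce=cv2.connectedComponentsWithStats(m)
        i=1+np.argmax(st[1:,4]); cn,_=cv2.findContours((l==i).astype('uint8'),0,2)
        r=cv2.minAreaRect(max(cn,key=len)); uv=(np.array(r[0])+[x0,y0]+.5)/K-.5
        print(n,'foot',w.min(),uv.round(1),np.array(r[1])/K,r[2],onplane(c,uv,.024)[0].round(4))
    # bench plane check
    C=cloud(c,d); print('bench z',np.median(C[150:300,60:110,2]) if n=='top0' else np.median(C[340:370,180:230,2]))
    # plate corners at z .010
    w=p.min(2)
    # holder: colour mask
    hsv=cv2.cvtColor(p,cv2.COLOR_RGB2HSV); 
    m=cv2.inRange(hsv,(8,60,60),(30,255,255)); k,l,st,ce=cv2.connectedComponentsWithStats(m)
    for i in range(1,k):
        if st[i,4]>150: 
            q=C[l==i]; print('orange',ce[i],st[i,4]); t=q[abs(q[:,2]-.065)<.006]; print(len(t),t.mean(0) if len(t) else '')
E
```

```text
top0 foot 51 [223.2 225.5] [27.83333333  7.16666667] 90.0 [0.5077 0.1218 0.024 ]
top0 foot 60 [306.9 206.9] [11.19706217 11.03536987] 75.96376037597656 [ 0.5568 -0.1266  0.024 ]
bench z 0.001508778157825043
orange [364.1875 220.25  ] 640
448 [ 0.50820733 -0.28985479  0.06520209]
orange [ 33.02896996 363.02253219] 932
528 [0.13721904 0.64746902 0.06217561]
scene0 far 225 [355.3 317. ] diam px 9.7 [0.4948 0.3979 0.058 ]
scene0 far 235 [355.3 317. ] diam px 9.3 [0.4947 0.3979 0.058 ]
scene0 far 245 [355.3 317. ] diam px 8.5 [0.4946 0.3978 0.058 ]
scene0 near 225 [354.2 248.7] diam px 8.7 [0.4044 0.2725 0.058 ]
scene0 near 235 [354.2 248.7] diam px 8.4 [0.4044 0.2724 0.058 ]
scene0 near 245 [354.2 248.6] diam px 7.8 [0.4043 0.2723 0.058 ]
scene0 small 225 [316.2 271.6] diam px 5.6 [0.5098 0.2728 0.051 ]
scene0 small 235 [316.2 271.6] diam px 5.2 [0.5098 0.2728 0.051 ]
scene0 small 245 [316.3 271.6] diam px 4.6 [0.5098 0.2728 0.051 ]
scene0 foot 28 [274.5 214.2] [13.68102392 13.76081975] 47.91083526611328 [0.5109 0.0929 0.024 ]
scene0 foot 28 [218.4 161.6] [15.53526688  9.35950152] 1.569354772567749 [ 0.5625 -0.117   0.024 ]
bench z 0.0007942848715444273
orange [206.22065728 109.59624413] 852
376 [ 0.51661797 -0.283036    0.06508302]
orange [330.43502825 239.64971751] 177
23 [0.43287073 0.22432507 0.0603992 ]
```

```bash
cat >> h.py <<'E'
from scipy.spatial.transform import Rotation as Ro
def state():
    from bench import ctrl
    o=ctrl.get_obs(); w,x,y,z=o['eef_rot']; return o,np.array(o['eef_pos']),Ro.from_quat([x,y,z,w])
def goto(target,yaw_deg,down=True):
    o,p,R=state(); t=np.array(target,float)
    y=np.radians(yaw_deg); G=Ro.from_matrix(np.array([[np.cos(y),np.sin(y),0],[np.sin(y),-np.cos(y),0],[0,0,-1]]).astype(float))
    rv=(R.inv()*G).as_rotvec()
    print('t',o['time_s'],'pos',p.round(4),'yaw',np.degrees(np.arctan2(*R.as_matrix()[[1,0],0])).round(2),'tilt',R.as_matrix()[:,2].round(4),'F',np.round(o['wrist_force'],1),'open',round(o['opening'],3))
    print(' turn',rv.round(4),'| shift if now',R.inv().apply(t-p).round(4),'| shift after turn',G.inv().apply(t-p).round(4))
def snap(name,tag):
    from bench import ctrl
    c=ctrl.calibration(name); p,d=ctrl.camera(name)
    n=f'{name}{tag}'; np.save(f'pics/{n}p.npy',p);np.save(f'pics/{n}d.npy',d);np.save(f'pics/{n}c.npy',c,allow_pickle=True); cv2.imwrite(f'pics/{n}.png',p[:,:,::-1]); return p,d,c
E
python3 - <<'E'
from h import *
p,d,c=load('wrist0'); T=c['camera_from_world']; cp=-T[:3,:3].T@T[:3,3]
o,q,R=state(); print('cam in tool',R.inv().apply(cp-q),'axis in tool',R.inv().apply(T[2,:3]))
goto([.47,-.02,.30],12)
E
```

```text
cam in tool [ 0.00019792 -0.067312   -0.11744189] axis in tool [-5.14829515e-04  2.66246331e-01  9.63904884e-01]
t 0.15 pos [ 0.2322 -0.5256  0.2556] yaw -66.17 tilt [-3.0e-04  1.4e-03 -1.0e+00] F [ 0.1 -0.5 -1. ] open 1.0
 turn [-1.2000e-03  1.0000e-03 -1.3644e+00] | shift if now [-0.3665 -0.4218 -0.0438] | shift after turn [ 0.3377 -0.4451 -0.0444]
```

```bash
python3 -m pendant '[[[0,0,-0.0045,0,0,-0.1364,-1],[0,0,-0.0045,0,0,-0.1364,-1],[0,0,-0.0045,0,0,-0.1364,-1],[0,0,-0.0045,0,0,-0.1364,-1],[0,0,-0.0045,0,0,-0.1364,-1],[0,0,-0.0045,0,0,-0.1364,-1],[0,0,-0.0045,0,0,-0.1364,-1],[0,0,-0.0045,0,0,-0.1364,-1],[0,0,-0.0045,0,0,-0.1364,-1],[0,0,-0.0045,0,0,-0.1364,-1]]]'
python3 -m pendant '[[[0.015,-0.02,0,0,0,0,-1],[0.027,-0.036,0,0,0,0,-1],[0.0295,-0.039,0,0,0,0,-1],[0.0295,-0.039,0,0,0,0,-1],[0.0295,-0.039,0,0,0,0,-1],[0.0295,-0.039,0,0,0,0,-1],[0.0295,-0.039,0,0,0,0,-1],[0.0295,-0.039,0,0,0,0,-1],[0.0295,-0.039,0,0,0,0,-1],[0.0295,-0.039,0,0,0,0,-1]]]'
python3 -m pendant '[[[0.0295,-0.039,0,0,0,0,-1],[0.02,-0.025,0,0,0,0,-1],[0.01,-0.012,0,0,0,0,-1],[0,0,0,0,0,0,-1],[0,0,0,0,0,0,-1]]]'
python3 - <<'E'
from h import *
snap('wrist','1'); goto([.47,-.02,.30],12)
E
```

```text
time_s: 1.15
eef_pos: [0.2322, -0.5258, 0.3011]
eef_rot: [-0.0, 0.994, 0.107, -0.0]
wrist_force: [0.2, -0.3, -1.2]
opening: 0.997
time_s: 2.15
eef_pos: [0.4282, -0.1063, 0.3014]
eef_rot: [0.0, 0.995, 0.104, 0.0]
wrist_force: [0.8, -0.8, -0.4]
opening: 0.997
time_s: 2.65
eef_pos: [0.47, -0.0217, 0.301]
eef_rot: [0.0, 0.994, 0.105, -0.0]
wrist_force: [0.1, -0.1, 0.1]
opening: 1.003
t 2.7 pos [ 0.4699 -0.0222  0.301 ] yaw 11.97 tilt [-7.e-04 -2.e-04 -1.e+00] F [ 0.  -0.2  0.2] open 1.002
 turn [ 0.0001  0.0007 -0.0006] | shift if now [ 0.0005 -0.0021  0.001 ] | shift after turn [ 0.0005 -0.0021  0.001 ]
```

View pics/wrist1.png

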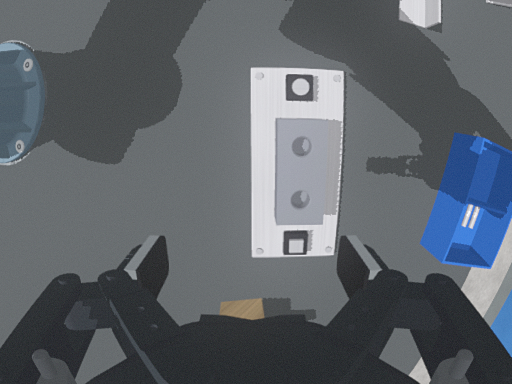

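The wrist view shows the base: round pad (301,87), square pad (296,243), bores at (302,146) and (300,199).

```bash
python3 - <<'E'
from h import *
p,d,c=load('wrist1'); 
cv2.imwrite('pics/cw1.png',cv2.resize(p[60:265,240:350,::-1],None,fx=2.9,fy=2.9,interpolation=cv2.INTER_CUBIC))
K=6; g=cv2.resize(p,None,fx=K,fy=K,interpolation=cv2.INTER_CUBIC).max(2)
def comp(u,v,h,f):
    x0,y0=(u-h)*K,(v-h)*K; w=g[y0:y0+2*h*K,x0:x0+2*h*K]; m=f(w).astype('uint8')
    k,l,st,ce=cv2.connectedComponentsWithStats(m); return k,l,st,ce,np.array([x0,y0])
for nm,(u,v) in {'round':(301,87),'square':(296,243)}.items():
    for th in(50,70,90):
        k,l,st,ce,o=comp(u,v,17,lambda w:w<th)
        i=1+np.argmax(st[1:,4]); cn,_=cv2.findContours((l==i).astype('uint8'),cv2.RETR_EXTERNAL,2)
        cn=max(cn,key=len)[:,0]; uv=(cn+o+.5)/K-.5; W=onplane(c,uv,.024,True)[:,:2]
        r=cv2.minAreaRect((W*1000).astype('float32')); print(nm,th,'foot',r)
    for th in(150,180,200):
        k,l,st,ce,o=comp(u,v,8,lambda w:w>th); 
        i=l[8*K,8*K]
        cn,_=cv2.findContours((l==i).astype('uint8'),cv2.RETR_EXTERNAL,2); cn=max(cn,key=len)[:,0]; uv=(cn+o+.5)/K-.5
        W=onplane(c,uv,.03,True)[:,:2]*1000; print('  pad',th,cv2.minEnclosingCircle(W.astype('float32')),cv2.minAreaRect(W.astype('float32')))
P=cloud(c,d,True)
for u,v in[(290,130),(290,170),(255,150),(301,87),(200,180)]: print(u,v,P[v,u].round(4),p[v,u])
E
```

```text
Traceback (most recent call last):
ValueError: attempt to get argmax of an empty sequence
```

View pics/cw1.png

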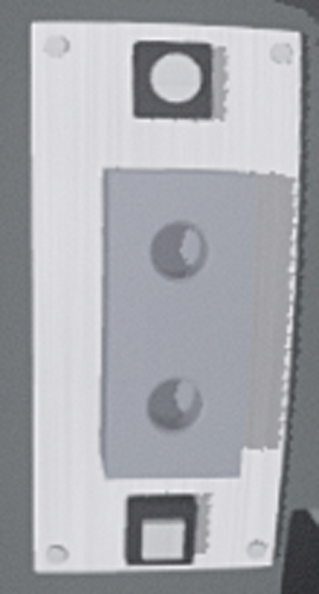

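```bash
python3 - <<'E'
from h import *
p,d,c=load('wrist1'); 
K=6; big=cv2.resize(p,None,fx=K,fy=K,interpolation=cv2.INTER_CUBIC); g=big.max(2)
def comp(u,v,h,f):
    x0,y0=(u-h)*K,(v-h)*K; w=g[y0:y0+2*h*K,x0:x0+2*h*K]; m=f(w).astype('uint8')
    k,l,st,ce=cv2.connectedComponentsWithStats(m); return k,l,st,ce,np.array([x0,y0])
for nm,(u,v) in {'round':(300,87),'square':(296,243)}.items():
    for th in(90,105,120):
        k,l,st,ce,o=comp(u,v,17,lambda w:w<th)
        if k<2: print(nm,'none');continue
        i=1+np.argmax(st[1:,4]); cn,_=cv2.findContours((l==i).astype('uint8'),cv2.RETR_EXTERNAL,2)
        cn=max(cn,key=len)[:,0]; uv=(cn+o+.5)/K-.5; W=onplane(c,uv,.024,True)[:,:2]
        print(nm,th,'foot',cv2.minAreaRect((W*1000).astype('float32')))
    for th in(150,180,200):
        k,l,st,ce,o=comp(u,v,8,lambda w:w>th); 
        i=l[8*K,8*K]
        cn,_=cv2.findContours((l==i).astype('uint8'),cv2.RETR_EXTERNAL,2); cn=max(cn,key=len)[:,0]; uv=(cn+o+.5)/K-.5
        W=onplane(c,uv,.03,True)[:,:2]*1000; print('  pad',th,cv2.minEnclosingCircle(W.astype('float32')),cv2.fitEllipse(W.astype('float32')))
P=cloud(c,d,True)
for u,v in[(290,130),(290,170),(255,150),(301,87),(200,180)]: print(u,v,P[v,u].round(4),p[v,u])
# bores: rim by edges radially
for nm,(u,v) in {'L':(301.5,146),'R':(300,199)}.items():
    C0=onplane(c,(u,v),.05,True)[0]
    gb=big.mean(2)
    for it in range(3):
        pts=[]
        for a in np.linspace(0,2*np.pi,72,endpoint=False):
            rr=np.linspace(.008,.017,60); X=C0+np.c_[rr*np.cos(a),rr*np.sin(a),0*rr]
            uv=(proj(c,X,True)+.5)*K-.5
            s=cv2.remap(gb.astype('float32'),uv[:,0].astype('float32')[None],uv[:,1].astype('float32')[None],1)[0]
            gr=abs(np.gradient(cv2.GaussianBlur(s[None],(9,1),0)[0])); pts.append(X[np.argmax(gr),:2])
        pts=np.array(pts)*1000; e=cv2.fitEllipseAMS(pts.astype('float32')); C0=np.r_[np.array(e[0])/1000,.05]
    print('bore',nm,e, np.median(np.linalg.norm(pts-e[0],axis=1)))
E
```

```text
round 90 foot ((508.4056396484375, 91.635498046875), (34.54591751098633, 28.3389892578125), 12.065000534057617)
round 105 foot ((509.18194580078125, 89.05329895019531), (35.46373748779297, 34.79325866699219), 13.220272064208984)
round 120 foot ((509.1883544921875, 88.86461639404297), (36.088436126708984, 35.12596893310547), 12.504714965820312)
  pad 150 ((509.2948303222656, 89.44835662841797), 11.569276809692383) ((509.54583740234375, 89.45600128173828), (22.328920364379883, 23.055234909057617), 116.3642807006836)
  pad 180 ((509.4068603515625, 89.49565124511719), 11.190572738647461) ((509.5486755371094, 89.44635009765625), (21.3950138092041, 21.98526954650879), 115.29353332519531)
  pad 200 ((509.631591796875, 89.28413391113281), 10.829286575317383) ((509.56591796875, 89.42285919189453), (20.626728057861328, 21.11771583557129), 115.20365142822266)
square 90 foot ((556.319580078125, -126.42929077148438), (34.15487289428711, 38.2280158996582), 12.886123657226562)
square 105 foot ((556.2615966796875, -126.23426818847656), (35.13832473754883, 38.745628356933594), 11.995022773742676)
squ
[... 432 characters left out ...]
3878173828), 16.349395751953125)
  pad 200 ((556.97705078125, -128.66856384277344), 12.409589767456055) ((557.2266845703125, -128.65142822265625), (18.791027069091797, 26.333070755004883), 97.60856628417969)
290 130 [0.5064 0.0309 0.0485] [165 167 178]
290 170 [ 0.5179 -0.0185  0.0499] [161 164 176]
255 150 [ 0.4705 -0.0079  0.0105] [219 219 223]
301 87 [0.5107 0.0891 0.0291] [205 206 210]
200 180 [ 0.4015 -0.0684  0.0006] [106 113 115]
bore L ((523.7955322265625, 13.942922592163086), (22.999528884887695, 24.906782150268555), 194.99246215820312) 11.893016234816281
bore R ((539.7806396484375, -53.40418243408203), (23.998958587646484, 25.427474975585938), 121.68424224853516) 12.368493322581465
```

```bash
python3 - <<'E'
from h import *
A=np.array([112,35,-35,-112.]);P=np.array([[509.5,89.4],[523.8,13.9],[539.8,-53.4],[556.6,-127.8]])
c=P.mean(0);v=(A[:,None]*(P-c)).sum(0);v/=np.linalg.norm(v);print(c,np.degrees(np.arctan2(-v[0],v[1])),v)
print((c+A[:,None]*v).round(1),(P-c-A[:,None]*v).round(1))
goto([.404,.272,.18],12); goto([.45,.335,.30],12)
E
```

```text
[532.425 -19.475] 12.336083734598764 [-0.21364567  0.97691122]
[[ 508.5   89.9]
 [ 524.9   14.7]
 [ 539.9  -53.7]
 [ 556.4 -128.9]] [[ 1.  -0.5]
 [-1.1 -0.8]
 [-0.1  0.3]
 [ 0.2  1.1]]
t 2.7 pos [ 0.4699 -0.0222  0.301 ] yaw 11.97 tilt [-7.e-04 -2.e-04 -1.e+00] F [ 0.  -0.2  0.2] open 1.002
 turn [ 0.0001  0.0007 -0.0006] | shift if now [-0.0034 -0.3015  0.121 ] | shift after turn [-0.0033 -0.3014  0.121 ]
t 2.7 pos [ 0.4699 -0.0222  0.301 ] yaw 11.97 tilt [-7.e-04 -2.e-04 -1.e+00] F [ 0.  -0.2  0.2] open 1.002
 turn [ 0.0001  0.0007 -0.0006] | shift if now [ 0.0545 -0.3535  0.001 ] | shift after turn [ 0.0547 -0.3535  0.001 ]
```

```bash
python3 -m pendant '[[[0.002,-0.025,0.002,0,0,0,-1],[0.003,-0.04,0.004,0,0,0,-1],[0.003,-0.045,0.006,0,0,0,-1],[0.003,-0.045,0.006,0,0,0,-1],[0.003,-0.045,0.006,0,0,0,-1],[0.003,-0.045,0.006,0,0,0,-1],[0.003,-0.04,0.005,0,0,0,-1],[0.002,-0.025,0.003,0,0,0,-1],[0,-0.01,0.002,0,0,0,-1],[0,0,0,0,0,0,-1]]]'
python3 - <<'E'
from h import *
snap('wrist','2'); goto([.404,.272,.18],12)
E
```

```text
time_s: 3.7
eef_pos: [0.4253, 0.2956, 0.2609]
eef_rot: [0.0, 0.995, 0.105, -0.0]
wrist_force: [-1.0, -0.8, -0.4]
opening: 0.999
t 3.75 pos [0.4257 0.2949 0.2611] yaw 11.95 tilt [-4.e-04 -8.e-04 -1.e+00] F [-0.3 -0.6  0.3] open 1.003
 turn [ 0.0007  0.0005 -0.0008] | shift if now [-0.0259  0.0179  0.0811] | shift after turn [-0.026   0.0179  0.0811]
```

View pics/wrist2.png

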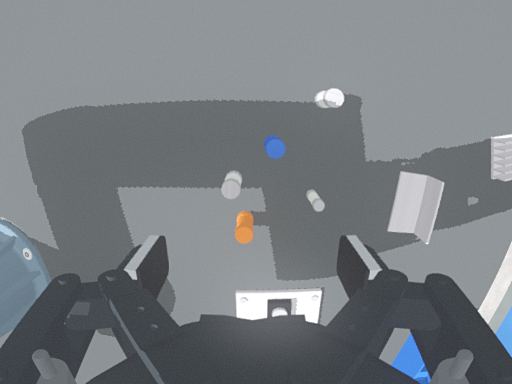

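White fuses in wrist view: near (232,185), far (332,98) – large; (316,202) small. I'll measure the tops through depth plus an ellipse fit.

```bash
python3 - <<'E'
from h import *
p,d,c=load('wrist2'); P=cloud(c,d,True)
for nm,(u,v) in dict(near=(231,187),far=(332,98),small=(317,203),blue=(275,148),orange=(244,232)).items():
    w=P[v-16:v+17,u-18:u+19].reshape(-1,3); zt=np.median(np.sort(w[:,2])[-40:])
    t=w[(w[:,2]>zt-.005)&(w[:,2]<zt+.01)]; r=cv2.minEnclosingCircle((t[:,:2]*1000).astype('float32'))
    print(nm,len(t),zt.round(4),t[:,:2].mean(0).round(4),r)
cv2.imwrite('pics/cw2.png',cv2.resize(p[75:250,205:355,::-1],None,fx=3.4,fy=3.4,interpolation=cv2.INTER_CUBIC))
# check predicted circles
im=cv2.resize(p[75:250,205:355,::-1],None,fx=3.4,fy=3.4,interpolation=cv2.INTER_CUBIC)
for x,y,h,r in((.404,.272,.058,.011),(.494,.397,.058,.011),(.5095,.272,.051,.007)):
    a=np.linspace(0,6.28,40); 
    q=(proj(c,np.c_[x+r*np.cos(a),y+r*np.sin(a),0*a+h],True)-[205,75]+.5)*3.4-.5
    cv2.polylines(im,[q.astype(int)],True,(0,0,255),1)
cv2.imwrite('pics/cw2.png',im)
E
```

```text
near 288 0.0591 [0.4051 0.2713] ((405.0912170410156, 270.8360900878906), 10.904448509216309)
far 284 0.0591 [0.4944 0.3964] ((494.4953308105469, 396.41845703125), 10.876640319824219)
small 104 0.0515 [0.5091 0.2725] ((509.55169677734375, 272.2642822265625), 6.736480712890625)
blue 303 0.059 [0.4438 0.3266] ((444.0440979003906, 326.4986267089844), 10.903903007507324)
orange 261 0.0588 [0.4303 0.2214] ((430.240234375, 220.6220703125), 11.03027629852295)
```

View pics/cw2.png

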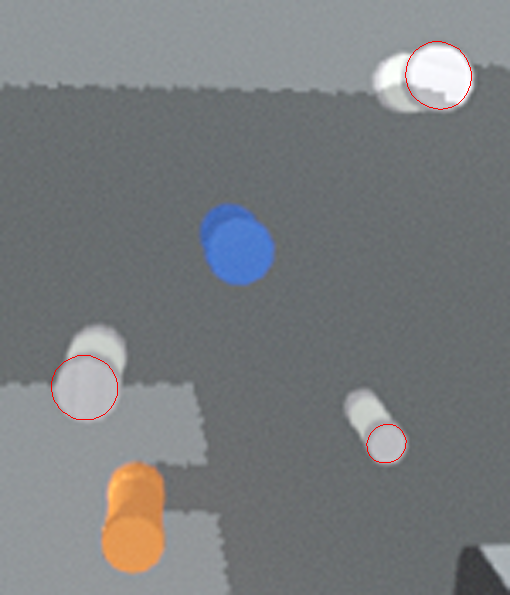

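```bash
python3 - <<'E'
from h import *
goto([.405,.2712,.051],12)
E
```

```text
t 3.75 pos [0.4257 0.2949 0.2611] yaw 11.95 tilt [-4.e-04 -8.e-04 -1.e+00] F [-0.3 -0.6  0.3] open 1.003
 turn [ 0.0007  0.0005 -0.0008] | shift if now [-0.025   0.0188  0.2101] | shift after turn [-0.0251  0.0189  0.2101]
```

```bash
python3 -m pendant '[[[-0.007,0.005,0.025,0,0,0,0],[-0.009,0.007,0.04,0,0,0,0],[-0.009,0.007,0.045,0,0,0,0],[0,0,0.04,0,0,0,0],[0,0,0.015,0,0,0,0],[0,0,0,0,0,0,0]]]'
python3 - <<'E'
from h import *
goto([.405,.2712,.051],12)
E
```

```text
time_s: 4.35
eef_pos: [0.4036, 0.2696, 0.094]
eef_rot: [0.001, 0.995, 0.103, -0.003]
wrist_force: [-0.4, 0.0, -0.9]
opening: 0.504
t 4.35 pos [0.4036 0.2696 0.094 ] yaw 11.83 tilt [-0.0049 -0.0022 -1.    ] F [-0.4  0.  -0.9] open 0.504
 turn [ 0.0012  0.0053 -0.003 ] | shift if now [ 0.0019 -0.0013  0.043 ] | shift after turn [ 0.0017 -0.0012  0.043 ]
```

```bash
python3 -m pendant '[[[0,0,0.02,0,0,0,0],[0,0,0.02,0,0,0,0],[0,0,0,0,0,0,0],[0,0,0,0,0,0,0]]]'
python3 - <<'E'
from h import *
goto([.405,.2712,.051],12)
E
```

```text
time_s: 4.75
eef_pos: [0.406, 0.2718, 0.0576]
eef_rot: [-0.0, 0.995, 0.104, 0.001]
wrist_force: [0.0, -0.9, -0.3]
opening: 0.5
t 4.75 pos [0.406  0.2718 0.0576] yaw 11.92 tilt [ 1.3e-03  3.0e-04 -1.0e+00] F [ 0.  -0.9 -0.3] open 0.5
 turn [-0.0001 -0.0013 -0.0014] | shift if now [-0.0011  0.0004  0.0066] | shift after turn [-0.0011  0.0004  0.0066]
```

```bash
python3 -m pendant '[[[-0.001,0,0.0065,0,0,0,0],[0,0,0,0,0,0,0],[0,0,0,0,0,0,1],[0,0,0,0,0,0,1],[0,0,0,0,0,0,1],[0,0,0,0,0,0,1]]]'
python3 - <<'E'
from h import *
goto([.405,.2712,.051],12)
snap('wrist','3')
E
```

```text
time_s: 5.35
eef_pos: [0.4043, 0.2721, 0.0504]
eef_rot: [-0.0, 0.995, 0.104, 0.0]
wrist_force: [-0.3, 0.1, 5.5]
opening: 0.242
t 5.35 pos [0.4043 0.2721 0.0504] yaw 11.99 tilt [ 7.e-04  2.e-04 -1.e+00] F [-0.3  0.1  5.5] open 0.242
 turn [-0.     -0.0008 -0.0002] | shift if now [ 0.0005  0.0011 -0.0006] | shift after turn [ 0.0005  0.0011 -0.0006]
```

View pics/wrist3.png

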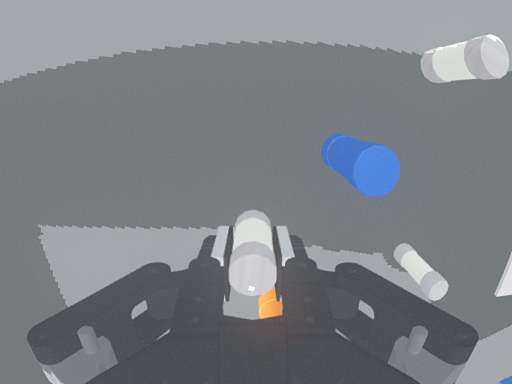

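The fuse sits centred between the pads (opening 0.242 ≈ 21 mm). Next I lift and carry it to bore_right.

```bash
python3 -m pendant '[[[0,0,-0.02,0,0,0,1],[0,0,-0.04,0,0,0,1],[0,0,-0.04,0,0,0,1],[0,0,-0.015,0,0,0,1],[0,0,0,0,0,0,1]]]'
python3 - <<'E'
from h import *
goto([.540,-.0545,.135],12.34)
E
```

```text
time_s: 5.9
eef_pos: [0.4057, 0.2727, 0.1675]
eef_rot: [-0.001, 0.995, 0.104, 0.003]
wrist_force: [0.3, -0.2, -0.7]
opening: 0.242
t 5.9 pos [0.4057 0.2727 0.1675] yaw 11.99 tilt [ 0.0055  0.0021 -1.    ] F [ 0.3 -0.2 -0.7] open 0.242
 turn [-0.0008 -0.0058 -0.0062] | shift if now [0.0632 0.348  0.0326] | shift after turn [0.0613 0.3484 0.0325]
```

```bash
python3 -m pendant '[[[0.004,0.02,0,0,0,-0.006,1],[0.007,0.036,0,0,0,0,1],[0.009,0.046,0.004,0,0,0,1],[0.009,0.047,0.004,0,0,0,1],[0.009,0.047,0.006,0,0,0,1],[0.009,0.047,0.006,0,0,0,1],[0.006,0.043,0.006,0,0,0,1],[0.004,0.03,0.004,0,0,0,1],[0.003,0.02,0.003,0,0,0,1],[0.001,0.01,0,0,0,0,1]]]'
python3 -m pendant '[[[0,0,0,0,0,0,1],[0,0,0,0,0,0,1]]]'
python3 - <<'E'
from h import *
goto([.540,-.0525,.125],12.34)
snap('wrist','4')
E
```

```text
time_s: 6.9
eef_pos: [0.5364, -0.0546, 0.1294]
eef_rot: [-0.001, 0.994, 0.106, -0.002]
wrist_force: [0.1, 0.3, -0.5]
opening: 0.244
time_s: 7.1
eef_pos: [0.5365, -0.0522, 0.131]
eef_rot: [-0.001, 0.994, 0.107, -0.001]
wrist_force: [0.2, -0.0, 0.3]
opening: 0.238
t 7.1 pos [ 0.5365 -0.0522  0.131 ] yaw 12.33 tilt [-1.5e-03  9.0e-04 -1.0e+00] F [ 0.2 -0.   0.3] open 0.238
 turn [-0.0012  0.0013 -0.0002] | shift if now [0.0034 0.0011 0.006 ] | shift after turn [0.0034 0.0011 0.006 ]
```

View pics/wrist4.png

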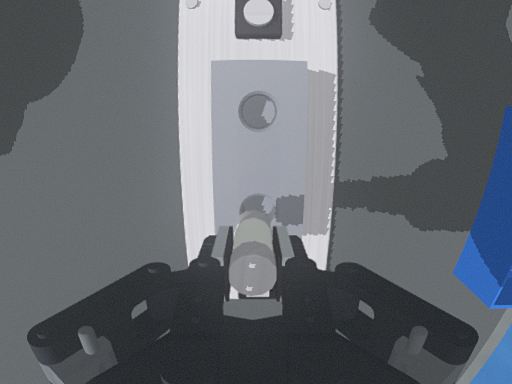

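```bash
cat > m.py <<'E'
from h import *
def circ(c,p,x,y,z,r0,r1,K=4,dark=None,it=3):
    gb=cv2.GaussianBlur(cv2.resize(p,None,fx=K,fy=K,interpolation=cv2.INTER_CUBIC).mean(2),(0,0),2).astype('float32')
    C0=np.array([x,y,z]); 
    for _ in range(it):
        pts=[]
        for a in np.linspace(0,2*np.pi,72,endpoint=False):
            rr=np.linspace(r0,r1,60); X=C0+np.c_[rr*np.cos(a),rr*np.sin(a),0*rr]
            uv=(proj(c,X,True)+.5)*K-.5
            if uv.min()<0 or uv[:,1].max()>384*K-2: continue
            s=cv2.remap(gb,uv[:,0].astype('float32')[None],uv[:,1].astype('float32')[None],1)[0]
            g=np.gradient(s); g=abs(g) if dark is None else g*dark; pts.append(X[np.argmax(g),:2])
        pts=np.array(pts)*1000
        # robust circle
        from scipy.optimize import least_squares
        f=least_squares(lambda q:np.hypot(pts[:,0]-q[0],pts[:,1]-q[1])-q[2],[C0[0]*1000,C0[1]*1000,(r0+r1)*500],loss='soft_l1',f_scale=.3)
        C0=np.r_[f.x[:2]/1000,z]
    return f.x, np.sort(abs(f.fun))[len(pts)//2], len(pts)
E
python3 - <<'E'
from m import *
p,d,c=load('wrist4')
print('L inner',circ(c,p,.5245,.0143,.05,.009,.0135),'L',circ(c,p,.5245,.0143,.05,.011,.016),circ(c,p,.5245,.0143,.05,.008,.018,dark=1))
print('pad',circ(c,p,.509,.0895,.03,.008,.014))
P=cloud(c,d,True)
im=cv2.resize(p[0:300,170:350,::-1],None,fx=2.6,fy=2.6,interpolation=cv2.INTER_CUBIC)
a=np.linspace(0,6.28,60)
for x,y in((.5245,.0143),(.540,-.0535)):
  for r in(.012,.014):
    q=(proj(c,np.c_[x+r*np.cos(a),y+r*np.sin(a),0*a+.05],True)-[170,0]+.5)*2.6-.5
    cv2.polylines(im,[q.astype(int)],True,(0,0,255),1)
o,t,R=state(); 
for z in(.0065+.058+.131-.131,): pass
cv2.imwrite('pics/cw4.png',im)
# block edges via depth
m=(abs(P[...,2]-.05)<.004)&(np.hypot(P[...,0]-.532,P[...,1]+.02)<.12)
W=(P[m][:,:2]*1000).astype('float32'); print(m.sum(),cv2.minAreaRect(W))
E
```

```text
L inner (array([524.61441774,  14.22655379,  12.47976919]), np.float64(0.4762383201429756), 72) L (array([524.62761915,  14.21100078,  12.50159466]), np.float64(0.3827971764857594), 72) (array([524.90649442,  14.26192631,  12.72759813]), np.float64(0.34965815633173847), 72)
pad (array([509.78182787,  89.43657092,  11.13579878]), np.float64(0.10689145820916224), 52)
13852 ((532.442138671875, -14.081954956054688), (64.69143676757812, 128.30755615234375), 12.399473190307617)
```

View pics/cw4.png

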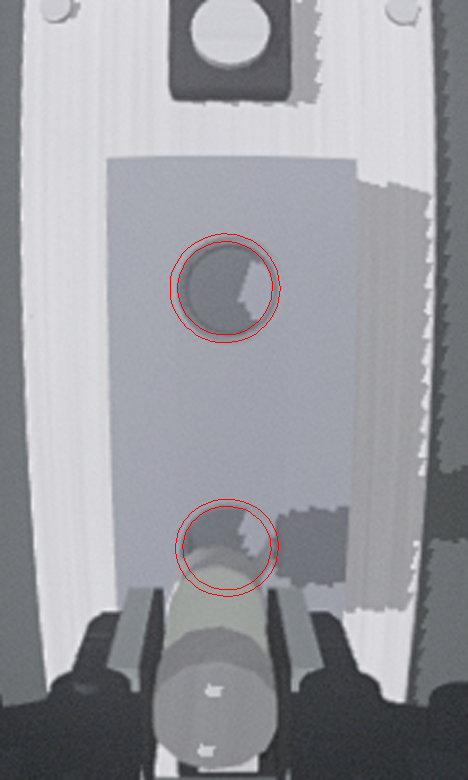

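```bash
python3 - <<'E'
from m import *
p,d,c=load('wrist4'); P=cloud(c,d,True)
t=np.array([.5365,-.0522])
w=P[225:305,215:290].reshape(-1,3); m=(abs(w[:,2]-.1386)<.006)&(np.hypot(*(w[:,:2]-t).T)<.014)
print(m.sum(),w[m].mean(0),np.median(w[m][:,2]),cv2.minEnclosingCircle((w[m][:,:2]*1000).astype('float32')))
print(circ(c,p,.5365,-.0525,.1386,.008,.014))
q=proj(c,[[.5365,-.0522,.1386]],True);print(q)
E
```

```text
2269 [ 0.53635376 -0.05151678  0.13881801] 0.13856167714522616 ((536.4747314453125, -52.15851593017578), 13.939815521240234)
(array([536.59277796, -53.37008466,  10.85023098]), np.float64(0.4129534037351945), 72)
[[252.39280376 273.93045113]]
```

```bash
python3 -m pendant '[[[0.003,0.0005,0.008,0,0,0,1],[0,0,0.01,0,0,0,1],[0,0,0,0,0,0,1],[0,0,0,0,0,0,1],[0,0,0,0,0,0,1]]]'
python3 - <<'E'
from h import *
goto([.5395,-.0529,.0784],12.34)
snap('wrist','5')
from m import circ
p,d,c=load('wrist5'); t=state()[1]
print(circ(c,p,t[0],t[1]-.001,t[2]+.0076,.008,.014), circ(c,p,.5246,.0142,.05,.011,.016))
cv2.imwrite('pics/cw5.png',cv2.resize(p[90:300,170:350,::-1],None,fx=2.8,fy=2.8,interpolation=cv2.INTER_CUBIC))
E
```

```text
time_s: 7.65
eef_pos: [0.5404, -0.0528, 0.1138]
eef_rot: [0.0, 0.994, 0.107, 0.0]
wrist_force: [0.3, -0.2, -0.8]
opening: 0.241
t 7.65 pos [ 0.5404 -0.0528  0.1138] yaw 12.33 tilt [ 1.e-04 -0.e+00 -1.e+00] F [ 0.3 -0.2 -0.8] open 0.241
 turn [ 0.     -0.0001 -0.0001] | shift if now [-0.0009 -0.0001  0.0354] | shift after turn [-0.0009 -0.0001  0.0354]
(array([540.28095528, -53.62923807,  10.687564  ]), np.float64(0.2568548515327489), 72) (array([524.64666904,  14.19671637,  12.44412292]), np.float64(0.35505876422517524), 72)
```

View pics/cw5.png

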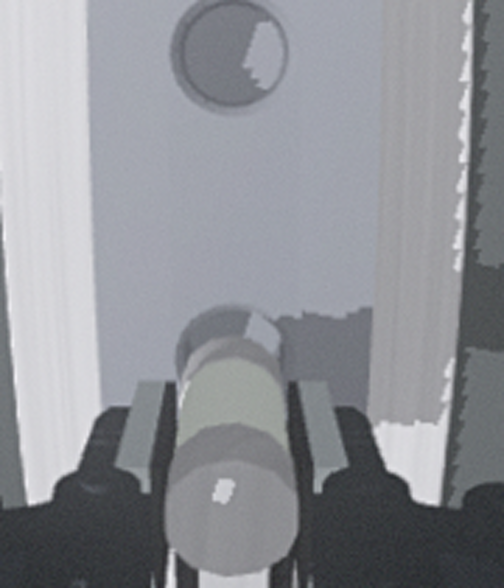

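```bash
python3 -m pendant '[[[-0.0008,0,0.006,0,0,0,1],[0,0,0.004,0,0,0,1],[0,0,0.003,0,0,0,1],[0,0,0.003,0,0,0,1],[0,0,0.002,0,0,0,1],[0,0,0,0,0,0,1],[0,0,0,0,0,0,1]]]'
python3 - <<'E'
from h import *
goto([.5395,-.0529,.0784],12.34)
E
```

```text
time_s: 8.4
eef_pos: [0.5397, -0.0531, 0.0957]
eef_rot: [-0.0, 0.994, 0.107, 0.0]
wrist_force: [2.0, 0.5, -1.0]
opening: 0.24
t 8.4 pos [ 0.5397 -0.0531  0.0957] yaw 12.32 tilt [ 4.e-04  1.e-04 -1.e+00] F [ 2.   0.5 -1. ] open 0.24
 turn [ 0.     -0.0004 -0.0004] | shift if now [-0.0002 -0.0002  0.0173] | shift after turn [-0.0002 -0.0002  0.0173]
```

```bash
python3 -m pendant '[[[0.0003,0,0.003,0,0,0,1],[0,0,0.003,0,0,0,1],[0,0,0.003,0,0,0,1],[0,0,0.003,0,0,0,1],[0,0,0.002,0,0,0,1],[0,0,0,0,0,0,1]]]'
python3 - <<'E'
from h import *
goto([.5395,-.0529,.0784],12.34)
E
```

```text
time_s: 9.0
eef_pos: [0.5398, -0.053, 0.0814]
eef_rot: [-0.0, 0.994, 0.107, -0.0]
wrist_force: [2.5, -0.3, -1.8]
opening: 0.24
t 9.0 pos [ 0.5398 -0.053   0.0814] yaw 12.31 tilt [-1.e-04  2.e-04 -1.e+00] F [ 2.5 -0.3 -1.8] open 0.24
 turn [-0.0002  0.     -0.0004] | shift if now [-0.0002 -0.0002  0.003 ] | shift after turn [-0.0002 -0.0002  0.003 ]
```

```bash
python3 -m pendant '[[[0.0003,0,0.0015,0,0,0,1],[0,0,0.0015,0,0,0,1],[0,0,0.0008,0,0,0,1],[0,0,0,0,0,0,1]]]'
python3 - <<'E'
from h import *
goto([.5395,-.0529,.0784],12.34)
E
```

```text
time_s: 9.4
eef_pos: [0.5399, -0.053, 0.0784]
eef_rot: [-0.0, 0.994, 0.107, -0.0]
wrist_force: [-1.5, 0.2, 4.1]
opening: 0.24
t 9.4 pos [ 0.5399 -0.053   0.0784] yaw 12.32 tilt [-6.e-04 -0.e+00 -1.e+00] F [-1.5  0.2  4.1] open 0.24
 turn [-0.0001  0.0006 -0.0003] | shift if now [-0.0004 -0.0002 -0.    ] | shift after turn [-0.0004 -0.0002 -0.    ]
```

Floor contact (Fz 4 N at the expected height). Next: release, rise, check.

```bash
python3 -m pendant '[[[0,0,0,0,0,0,0],[0,0,0,0,0,0,0],[0,0,0,0,0,0,0],[0,0,-0.02,0,0,0,0],[0,0,-0.04,0,0,0,0],[0,0,-0.04,0,0,0,0],[0,-0.01,-0.01,0,0,0,0],[0,-0.03,0,0,0,0,0]]]'
python3 - <<'E'
from h import *
from m import circ
p,d,c=snap('wrist','6'); goto([.4945,.3964,.14],12)
P=cloud(c,d,True); w=P.reshape(-1,3); m=(np.hypot(w[:,0]-.5396,w[:,1]+.054)<.016)&(w[:,2]>.07)&(w[:,2]<.1)
print(m.sum(),np.median(w[m][:,2]),cv2.minEnclosingCircle((w[m][:,:2]*1000).astype('float32')))
E
```

```text
time_s: 10.2
eef_pos: [0.5335, -0.0154, 0.1907]
eef_rot: [0.001, 0.994, 0.106, 0.003]
wrist_force: [0.3, 0.4, -1.0]
opening: 0.499
t 10.25 pos [ 0.5308 -0.0101  0.1887] yaw 12.31 tilt [ 9.0e-04  2.1e-03 -1.0e+00] F [-0.8  3.3 -1.5] open 0.498
 turn [-0.0019 -0.0013  0.0054] | shift if now [ 0.0511 -0.4048  0.0495] | shift after turn [ 0.049  -0.4052  0.0487]
647 0.08567658963183457 ((540.2749633789062, -53.666053771972656), 11.267877578735352)
```

View pics/wrist6.png

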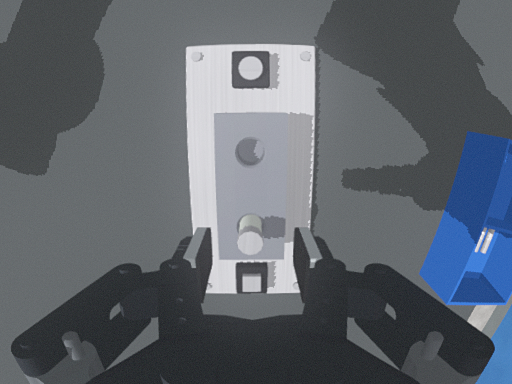

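Right fuse stands with its top at 85.7 mm (home is 86). Now for the far fuse.

```bash
python3 -m pendant '[[[0.003,-0.03,0,0,0,0,0],[0.006,-0.045,0,0,0,0,0],[0.006,-0.047,0,0,0,0,0],[0.006,-0.047,0.006,0,0,0,0],[0.006,-0.047,0.01,0,0,0,0],[0.006,-0.047,0.01,0,0,0,0],[0.006,-0.047,0.01,0,0,0,0],[0.006,-0.045,0.012,0,0,0,0],[0.004,-0.035,0.01,0,0,0,0],[0.002,-0.015,0.01,0,0,0,0]]]'
python3 -m pendant '[[[0,0,0.01,0,0,0,0],[0,0,0.01,0,0,0,0],[0,0,0,0,0,0,0]]]'
python3 - <<'E'
from h import *
goto([.4945,.3964,.051],12)
E
```

```text
time_s: 11.25
eef_pos: [0.4931, 0.3956, 0.1184]
eef_rot: [-0.0, 0.994, 0.109, -0.001]
wrist_force: [0.8, 0.2, 0.4]
opening: 0.502
time_s: 11.55
eef_pos: [0.4941, 0.3905, 0.0977]
eef_rot: [0.001, 0.994, 0.107, -0.002]
wrist_force: [0.3, 0.2, -0.8]
opening: 0.504
t 11.55 pos [0.4941 0.3905 0.0977] yaw 12.23 tilt [-0.0035 -0.0022 -1.    ] F [ 0.3  0.2 -0.8] open 0.504
 turn [0.0015 0.0039 0.0041] | shift if now [ 0.0018 -0.0058  0.0467] | shift after turn [ 0.0016 -0.0057  0.0467]
```

```bash
python3 -m pendant '[[[0.001,-0.0055,0.005,0,0,0,0],[0,0,0.015,0,0,0,0],[0,0,0.015,0,0,0,0],[0,0,0.008,0,0,0,0],[0,0,0,0,0,0,0],[0,0,0,0,0,0,0]]]'
python3 - <<'E'
from h import *
goto([.4945,.3964,.051],12)
E
```

```text
time_s: 12.15
eef_pos: [0.4947, 0.3981, 0.0566]
eef_rot: [0.0, 0.994, 0.107, -0.0]
wrist_force: [-0.4, -0.4, -0.7]
opening: 0.501
t 12.15 pos [0.4947 0.3981 0.0566] yaw 12.32 tilt [-6.e-04 -3.e-04 -1.e+00] F [-0.4 -0.4 -0.7] open 0.501
 turn [0.0002 0.0007 0.0055] | shift if now [-0.0005  0.0016  0.0056] | shift after turn [-0.0005  0.0016  0.0056]
```

```bash
python3 -m pendant '[[[-0.0005,0.0015,0.0056,0,0,0,0],[0,0,0,0,0,0,0],[0,0,0,0,0,0,1],[0,0,0,0,0,0,1],[0,0,0,0,0,0,1],[0,0,0,0,0,0,1]]]'
python3 - <<'E'
from h import *
goto([.4945,.3964,.051],12)
E
python3 -m pendant '[[[0,0,-0.02,0,0,0,1],[0,0,-0.04,0,0,0,1],[0,0,-0.04,0,0,0,1],[0,0,-0.015,0,0,0,1]]]'
python3 - <<'E'
from h import *
goto([.5247,.0155,.115],12.34)
E
```

```text
time_s: 12.75
eef_pos: [0.4949, 0.3968, 0.0518]
eef_rot: [-0.0, 0.994, 0.107, 0.0]
wrist_force: [-0.2, 0.6, 2.1]
opening: 0.239
t 12.75 pos [0.4949 0.3968 0.0518] yaw 12.32 tilt [ 7.e-04  4.e-04 -1.e+00] F [-0.2  0.6  2.1] open 0.239
 turn [-0.0003 -0.0008  0.0056] | shift if now [-0.0005  0.0004  0.0008] | shift after turn [-0.0005  0.0004  0.0008]
time_s: 13.15
eef_pos: [0.4965, 0.3978, 0.171]
eef_rot: [-0.001, 0.994, 0.107, 0.003]
wrist_force: [-0.1, -0.3, -0.7]
opening: 0.24
t 13.15 pos [0.4965 0.3978 0.171 ] yaw 12.33 tilt [ 0.0059  0.0032 -1.    ] F [-0.1 -0.3 -0.7] open 0.24
 turn [-0.0018 -0.0064 -0.0002] | shift if now [-0.0544  0.3796  0.055 ] | shift after turn [-0.0542  0.3795  0.056 ]
```

```bash
python3 -m pendant '[[[-0.003,0.02,0,0,0,0,1],[-0.006,0.04,0,0,0,0,1],[-0.007,0.047,0,0,0,0,1],[-0.007,0.048,0,0,0,0,1],[-0.007,0.048,0,0,0,0,1],[-0.007,0.048,0.005,0,0,0,1],[-0.006,0.045,0.01,0,0,0,1],[-0.005,0.038,0.01,0,0,0,1],[-0.004,0.028,0.01,0,0,0,1],[-0.002,0.017,0.01,0,0,0,1]]]'
python3 -m pendant '[[[0,0,0.01,0,0,0,1],[0,0,0,0,0,0,1],[0,0,0,0,0,0,1],[0,0,0,0,0,0,1]]]'
python3 - <<'E'
from h import *
from m import circ
goto([.5247,.0152,.115],12.34)
p,d,c=snap('wrist','7'); t=state()[1]
print(circ(c,p,t[0],t[1]-.001,t[2]+.0064,.008,.014))
im=cv2.resize(p[90:300,170:350,::-1],None,fx=2.8,fy=2.8,interpolation=cv2.INTER_CUBIC); a=np.linspace(0,6.28,60)
q=(proj(c,np.c_[.5246+.0125*np.cos(a),.0142+.0125*np.sin(a),0*a+.05],True)-[170,90]+.5)*2.8-.5
cv2.polylines(im,[q.astype(int)],True,(0,0,255),1)
cv2.imwrite('pics/cw7.png',im)
E
```

```text
time_s: 14.15
eef_pos: [0.5223, 0.0126, 0.1203]
eef_rot: [0.0, 0.994, 0.106, -0.0]
wrist_force: [0.7, -0.4, -0.5]
opening: 0.244
time_s: 14.55
eef_pos: [0.5229, 0.0159, 0.1117]
eef_rot: [0.0, 0.994, 0.108, 0.0]
wrist_force: [0.4, 0.0, -0.7]
opening: 0.239
t 14.55 pos [0.5229 0.0159 0.1117] yaw 12.4 tilt [ 5.e-04  0.e+00 -1.e+00] F [ 0.4  0.  -0.7] open 0.239
 turn [ 0.0001 -0.0005  0.0011] | shift if now [ 0.0017  0.001  -0.0033] | shift after turn [ 0.0017  0.001  -0.0033]
(array([522.65909202,  16.21328801,  10.61368775]), np.float64(0.40193343766084766), 72)
```

View pics/cw7.png

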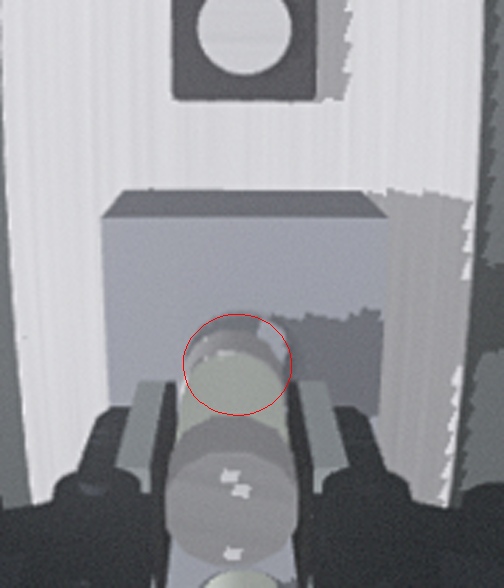

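```bash
python3 -m pendant '[[[0.0016,0.0018,0.003,0,0,0,1],[0,0,0.003,0,0,0,1],[0,0,0,0,0,0,1],[0,0,0.002,0,0,0,1],[0,0,0.003,0,0,0,1],[0,0,0.003,0,0,0,1],[0,0,0,0,0,0,1]]]'
python3 - <<'E'
from h import *
goto([.5248,.0148,.0798],12.34)
E
```

```text
time_s: 15.3
eef_pos: [0.5251, 0.0136, 0.0972]
eef_rot: [-0.0, 0.994, 0.107, 0.001]
wrist_force: [2.5, 1.6, -2.6]
opening: 0.242
t 15.3 pos [0.5251 0.0136 0.0972] yaw 12.3 tilt [ 1.1e-03  4.0e-04 -1.0e+00] F [ 2.5  1.6 -2.6] open 0.242
 turn [-0.0002 -0.0012 -0.0007] | shift if now [-0.     -0.0012  0.0174] | shift after turn [-0.     -0.0012  0.0174]
```

```bash
python3 -m pendant '[[[0.0003,-0.0007,0.003,0,0,0,1],[0,0,0.003,0,0,0,1],[0,0,0.003,0,0,0,1],[0,0,0.003,0,0,0,1],[0,0,0.002,0,0,0,1],[0,0,0,0,0,0,1]]]'
python3 - <<'E'
from h import *
goto([.5248,.0148,.0798],12.34)
E
```

```text
time_s: 15.9
eef_pos: [0.525, 0.0142, 0.0831]
eef_rot: [0.0, 0.994, 0.107, 0.0]
wrist_force: [3.7, 1.4, -2.5]
opening: 0.245
t 15.9 pos [0.525  0.0142 0.0831] yaw 12.31 tilt [ 5.e-04  0.e+00 -1.e+00] F [ 3.7  1.4 -2.5] open 0.245
 turn [ 0.0001 -0.0005 -0.0005] | shift if now [-0.0001 -0.0007  0.0033] | shift after turn [-0.0001 -0.0007  0.0033]
```

```bash
python3 -m pendant '[[[0.0005,-0.0003,0.0015,0,0,0,1],[0,0,0.0015,0,0,0,1],[0,0,0.0012,0,0,0,1],[0,0,0,0,0,0,1]]]'
python3 - <<'E'
from h import *
goto([.5248,.0148,.0798],12.34)
E
```

```text
time_s: 16.3
eef_pos: [0.5252, 0.0146, 0.0798]
eef_rot: [0.0, 0.994, 0.107, -0.0]
wrist_force: [-1.2, 0.9, 6.6]
opening: 0.238
t 16.3 pos [0.5252 0.0146 0.0798] yaw 12.33 tilt [-4.e-04 -1.e-04 -1.e+00] F [-1.2  0.9  6.6] open 0.238
 turn [ 0.      0.0005 -0.0002] | shift if now [-0.0003 -0.0003 -0.    ] | shift after turn [-0.0003 -0.0003 -0.    ]
```

```bash
python3 -m pendant '[[[0,0,0,0,0,0,0],[0,0,0,0,0,0,0],[0,0,0,0,0,0,0],[0,0,-0.02,0,0,0,0],[0,0,-0.045,0,0,0,0],[0,0,-0.045,0,0,0,-0.5],[0,0.015,-0.045,0,0,0,-0.5],[0,0.035,-0.035,0,0,0,-0.5],[0,0.045,-0.02,0,0,0,-0.5],[0,0.045,0,0,0,0,-0.5]]]'
python3 -m pendant '[[[0,0.035,0,0,0,0,-0.5],[0,0.015,0,0,0,0,-0.5],[0,0,0,0,0,0,-0.5],[0,0,0,0,0,0,-0.5]]]'
python3 - <<'E'
from h import *
goto([.51,-.285,.28],12.34)
p,d,c=snap('wrist','8')
P=cloud(c,d,True); w=P.reshape(-1,3)
for n,x,y in(('R',.5399,-.054),('L',.5248,.0144)):
    m=(np.hypot(w[:,0]-x,w[:,1]-y)<.016)&(w[:,2]>.07)&(w[:,2]<.1)
    if m.sum(): print(n,m.sum(),np.median(w[m][:,2]),cv2.minEnclosingCircle((w[m][:,:2]*1000).astype('float32')))
m=(w[:,2]>.145)&(w[:,2]<.165)&(np.hypot(w[:,0]-.51,w[:,1]+.285)<.05)
print('probe',m.sum(),np.median(w[m][:,2]),cv2.minAreaRect((w[m][:,:2]*1000).astype('float32')))
E
```

```text
time_s: 17.3
eef_pos: [0.5569, -0.1238, 0.2937]
eef_rot: [0.002, 0.994, 0.108, 0.003]
wrist_force: [0.1, -0.6, -0.5]
opening: 0.752
time_s: 17.7
eef_pos: [0.5654, -0.17, 0.2886]
eef_rot: [-0.001, 0.994, 0.107, -0.001]
wrist_force: [0.5, 0.9, 0.3]
opening: 0.751
t 17.7 pos [ 0.5654 -0.17    0.2886] yaw 12.32 tilt [-0.0013  0.0013 -1.    ] F [0.5 0.9 0.3] open 0.751
 turn [-0.0016  0.001  -0.0003] | shift if now [-0.0786  0.1005  0.0085] | shift after turn [-0.0786  0.1005  0.0086]
R 328 0.08579328949574251 ((539.8812866210938, -54.220882415771484), 11.099308967590332)
L 283 0.08558000220494506 ((525.4197387695312, 13.29336929321289), 10.87434196472168)
probe 147 0.1542724383533904 ((521.94287109375, -292.12939453125), (10.44582748413086, 23.67770767211914), 2.5884933471679688)
```

View pics/wrist8.png

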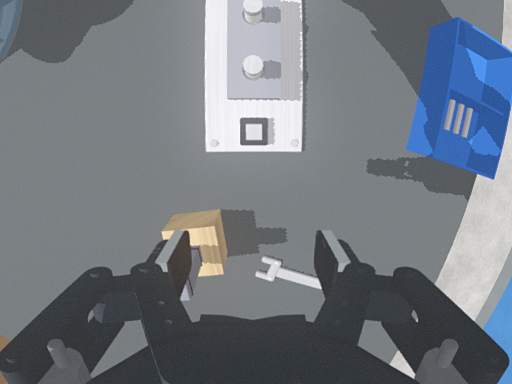

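```bash
python3 -m pendant '[[[-0.025,0.02,0,0,0,0,-1],[-0.03,0.02,0,0,0,0,-1],[-0.015,0.015,0,0,0,0,-1],[0,0,0,0,0,0,-1],[0,0,0,0,0,0,-1]]]'
python3 - <<'E'
from h import *
goto([.51,-.285,.28],12.34)
p,d,c=snap('wrist','9')
P=cloud(c,d,True); w=P.reshape(-1,3)
for z in(.155,.065):
    m=(abs(w[:,2]-z)<.006)&(np.hypot(w[:,0]-.51,w[:,1]+.285)<.06)
    print(z,m.sum(),np.median(w[m][:,2]),cv2.minAreaRect((w[m][:,:2]*1000).astype('float32')))
E
```

```text
time_s: 18.25
eef_pos: [0.5093, -0.2384, 0.2894]
eef_rot: [-0.0, 0.994, 0.108, 0.0]
wrist_force: [0.2, -0.1, 0.7]
opening: 1.002
t 18.25 pos [ 0.5093 -0.2384  0.2894] yaw 12.35 tilt [ 5.e-04  5.e-04 -1.e+00] F [ 0.2 -0.1  0.7] open 1.002
 turn [-0.0004 -0.0006  0.0002] | shift if now [-0.0093  0.0457  0.0094] | shift after turn [-0.0093  0.0457  0.0094]
0.155 634 0.15471446609098036 ((512.2670288085938, -294.0560302734375), (24.3251895904541, 25.213088989257812), 19.14938735961914)
0.065 2284 0.06498675527506964 ((512.4943237304688, -294.9085388183594), (70.57579040527344, 70.52887725830078), 19.66897964477539)
```

View pics/wrist9.png

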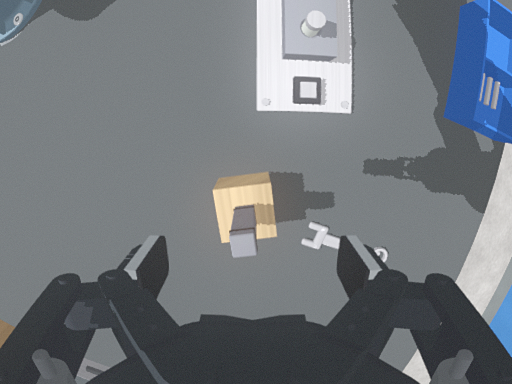

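```bash
python3 - <<'E'
from h import *
p,d,c=load('wrist9'); P=cloud(c,d,True)
m=((abs(P[...,2]-.155)<.005)&(np.hypot(P[...,0]-.512,P[...,1]+.294)<.03)).astype('uint8')
cn,_=cv2.findContours(m,0,2); cn=max(cn,key=len)[:,0].astype(float)
W=onplane(c,cn,.155,True)[:,:2]*1000; print(cv2.minAreaRect(W.astype('float32')))
# grow half a pixel ignored; holder top
m=((abs(P[...,2]-.065)<.005)&(np.hypot(P[...,0]-.512,P[...,1]+.294)<.06)).astype('uint8')
cn,_=cv2.findContours(m,0,2); cn=max(cn,key=len)[:,0].astype(float)
W=onplane(c,cn,.065,True)[:,:2]*1000; print(cv2.minAreaRect(W.astype('float32')))
im=cv2.resize(p[160:270,200:300,::-1],None,fx=5,fy=5,interpolation=cv2.INTER_CUBIC)
for yw,col in((19.5,(0,0,255)),):
    a=np.radians(yw+45+90*np.arange(4)); X=np.c_[.5123+.01697*np.cos(a),-.2941+.01697*np.sin(a),0*a+.155]
    q=(proj(c,X,True)-[200,160]+.5)*5-.5; cv2.polylines(im,[q.astype(int)],True,col,1)
cv2.imwrite('pics/cw9.png',im)
goto([.5123,-.2941,.25],19.5)
E
```

```text
((512.0531616210938, -292.8069763183594), (24.133657455444336, 26.48697853088379), 19.2398624420166)
((512.23388671875, -294.1850891113281), (70.5147476196289, 70.73904418945312), 19.692472457885742)
t 18.3 pos [ 0.5096 -0.2382  0.2894] yaw 12.4 tilt [ 5.e-04  5.e-04 -1.e+00] F [0.2 0.3 0.5] open 0.998
 turn [-0.0003 -0.0006 -0.124 ] | shift if now [-0.0094  0.0552  0.0393] | shift after turn [-0.0161  0.0536  0.0394]
```

View pics/cw9.png

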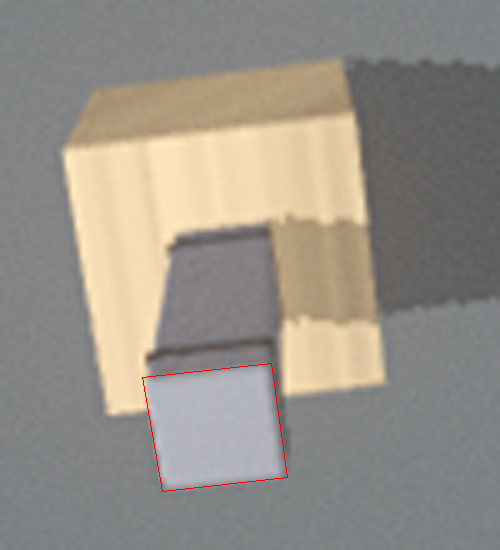

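```bash
python3 -m pendant '[[[0,0,0,0,0,-0.122,-1],[-0.008,0.025,0.015,0,0,0,-1],[-0.008,0.0286,0.02,0,0,0,-1],[0,0,0.015,0,0,0,-1],[0,0,0.01,0,0,0,-0.4],[0,0,0,0,0,0,-0.4],[0,0,0,0,0,0,-0.4]]]'
python3 - <<'E'
from h import *
goto([.5123,-.2941,.126],19.4)
p,d,c=snap('wrist','10')
E
```

```text
time_s: 19.0
eef_pos: [0.5122, -0.2944, 0.2295]
eef_rot: [-0.0, 0.986, 0.168, 0.0]
wrist_force: [-0.3, -0.0, 0.5]
opening: 0.696
t 19.0 pos [ 0.5122 -0.2944  0.2295] yaw 19.4 tilt [ 1.e-04  2.e-04 -1.e+00] F [-0.3 -0.   0.5] open 0.696
 turn [-0.0002 -0.0002 -0.    ] | shift if now [ 0.0002 -0.0002  0.1035] | shift after turn [ 0.0002 -0.0002  0.1035]
```

View pics/wrist10.png

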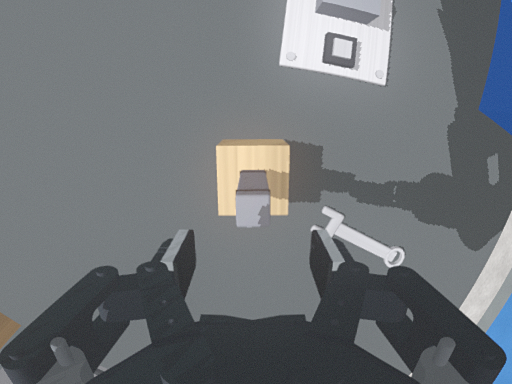

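The handle is aligned with and centred between the fingers, at (253,208). I descend and grip.

```bash
python3 -m pendant '[[[0,0,0.02,0,0,0,-0.4],[0,0,0.03,0,0,0,-0.4],[0,0,0.03,0,0,0,-0.4],[0,0,0.015,0,0,0,-0.4],[0,0,0.0085,0,0,0,-0.4],[0,0,0,0,0,0,-0.4],[0,0,0,0,0,0,-0.4]]]'
python3 - <<'E'
from h import *
goto([.5123,-.2941,.126],19.4)
E
```

```text
time_s: 19.75
eef_pos: [0.5125, -0.2961, 0.1271]
eef_rot: [0.001, 0.986, 0.168, 0.001]
wrist_force: [1.3, 0.0, -0.1]
opening: 0.699
t 19.75 pos [ 0.5125 -0.2961  0.1271] yaw 19.32 tilt [ 0.0017 -0.0014 -1.    ] F [ 1.3  0.  -0.1] open 0.699
 turn [ 0.0019 -0.0011 -0.0014] | shift if now [ 0.0004 -0.002   0.0011] | shift after turn [ 0.0005 -0.002   0.0011]
```

```bash
python3 -m pendant '[[[0.0003,-0.0015,0.001,0,0,0,-0.4],[0,0,0,0,0,0,0],[0,0,0,0,0,0,0.3],[0,0,0,0,0,0,1],[0,0,0,0,0,0,1],[0,0,0,0,0,0,1],[0,0,0,0,0,0,1]]]'
python3 - <<'E'
from h import *
goto([.5123,-.2941,.126],19.4)
E
```

```text
time_s: 20.45
eef_pos: [0.5118, -0.2943, 0.1253]
eef_rot: [0.0, 0.986, 0.168, 0.0]
wrist_force: [-0.5, 0.2, 4.8]
opening: 0.269
t 20.45 pos [ 0.5118 -0.2943  0.1253] yaw 19.31 tilt [ 6.e-04 -6.e-04 -1.e+00] F [-0.5  0.2  4.8] open 0.269
 turn [ 0.0007 -0.0004 -0.0016] | shift if now [ 0.0006 -0.     -0.0007] | shift after turn [ 0.0006 -0.     -0.0007]
```

```bash
python3 -m pendant '[[[0,0,-0.005,0,0,0,1],[0,0,-0.015,0,0,0,1],[0,0,-0.02,0,0,0,1],[0,0,-0.025,0,0,0,1],[0,0,-0.03,0,0,0,1],[0,0,-0.025,0,0,0,1],[0,0,-0.01,0,0,0,1],[0,0,0,0,0,0,1],[0,0,0,0,0,0,1]]]'
python3 - <<'E'
from h import *
goto([.5098,.0894,.24],12.34)
p,d,c=snap('wrist','11'); goto([.5098,.0894,.24],12.34)
E
```

```text
time_s: 21.35
eef_pos: [0.511, -0.2937, 0.2537]
eef_rot: [-0.001, 0.986, 0.168, -0.0]
wrist_force: [-0.4, -0.5, -1.4]
opening: 0.275
t 21.35 pos [ 0.511  -0.2937  0.2537] yaw 19.31 tilt [-0.0011  0.001  -1.    ] F [-0.4 -0.5 -1.4] open 0.275
 turn [-0.0013  0.0008  0.1216] | shift if now [ 0.1255 -0.3619  0.0141] | shift after turn [ 0.0807 -0.3745  0.0137]
t 21.4 pos [ 0.5108 -0.2935  0.253 ] yaw 19.31 tilt [-0.0021  0.0019 -1.    ] F [ 0.2  0.  -0.8] open 0.275
 turn [-0.0024  0.0015  0.1216] | shift if now [ 0.1257 -0.3616  0.0137] | shift after turn [ 0.0808 -0.3742  0.013 ]
```

View pics/wrist11.png

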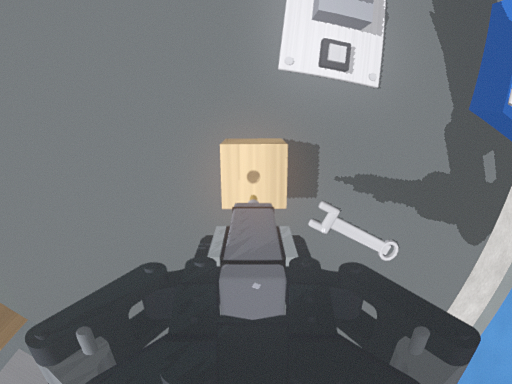

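```bash
python3 -m pendant '[[[0.006,-0.018,0,0,0,0,1],[0.012,-0.034,0,0,0,0,1],[0.015,-0.043,0,0,0,0,1],[0.015,-0.044,0,0,0,0,1],[0.015,-0.044,0,0,0,0,1],[0.015,-0.044,0,0,0,0,1],[0.015,-0.044,0,0,0,0,1],[0.014,-0.04,0,0,0,0,1],[0.011,-0.031,0,0,0,0,1],[0.0075,-0.02,0,0,0,0,1]]]'
python3 -m pendant '[[[0,0,0,0,0,0,1],[0,0,0,0,0,0,1],[0,0,0,0,0,0,1]]]'
python3 - <<'E'
from h import *
goto([.5094,.0895,.16],19.3)
E
```

```text
time_s: 22.4
eef_pos: [0.5085, 0.0925, 0.2534]
eef_rot: [-0.001, 0.986, 0.169, -0.001]
wrist_force: [-0.1, -0.5, -1.1]
opening: 0.271
time_s: 22.7
eef_pos: [0.5098, 0.0886, 0.2541]
eef_rot: [-0.0, 0.986, 0.167, -0.001]
wrist_force: [-0.4, -0.5, -0.8]
opening: 0.275
t 22.7 pos [0.5098 0.0886 0.2541] yaw 19.28 tilt [-1.2e-03 -2.0e-04 -1.0e+00] F [-0.4 -0.5 -0.8] open 0.275
 turn [-0.0002  0.0012 -0.0003] | shift if now [ 0.     -0.001   0.0941] | shift after turn [-0.0001 -0.001   0.0941]
```

```bash
python3 -m pendant '[[[0,-0.001,0.02,0,0,0,1],[0,0,0.03,0,0,0,1],[0,0,0.025,0,0,0,1],[0,0,0.015,0,0,0,1],[0,0,0.006,0,0,0,1],[0,0,0,0,0,0,1],[0,0,0,0,0,0,1],[0,0,0,0,0,0,1]]]'
python3 - <<'E'
from h import *
goto([.5094,.0895,.1333],19.3)
snap('wrist','12');p,d,c=snap('scene','12')
f=proj(c,[[.51,.09,.06]])[0]; print(f); u,v=f.astype(int)
cv2.imwrite('pics/cs12.png',cv2.resize(p[v-45:v+45,u-50:u+50,::-1],None,fx=6,fy=6,interpolation=cv2.INTER_CUBIC))
E
```

```text
time_s: 23.5
eef_pos: [0.5108, 0.0898, 0.1599]
eef_rot: [0.0, 0.986, 0.168, 0.001]
wrist_force: [-0.5, -0.5, -1.0]
opening: 0.274
t 23.5 pos [0.5108 0.0898 0.1599] yaw 19.29 tilt [ 2.1e-03 -1.0e-04 -1.0e+00] F [-0.5 -0.5 -1. ] open 0.274
 turn [ 0.0008 -0.002  -0.0002] | shift if now [-0.0014 -0.0002  0.0266] | shift after turn [-0.0014 -0.0002  0.0266]
[274.93203398 207.00874218]
```

View pics/wrist12.png

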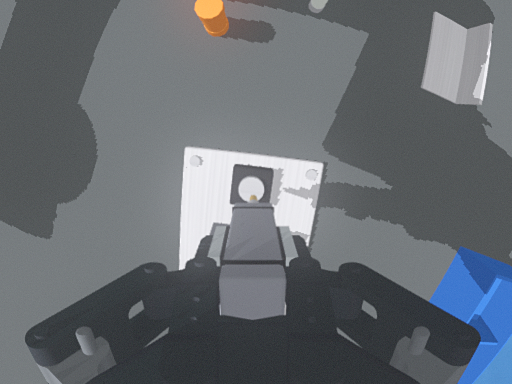

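View pics/cs12.png

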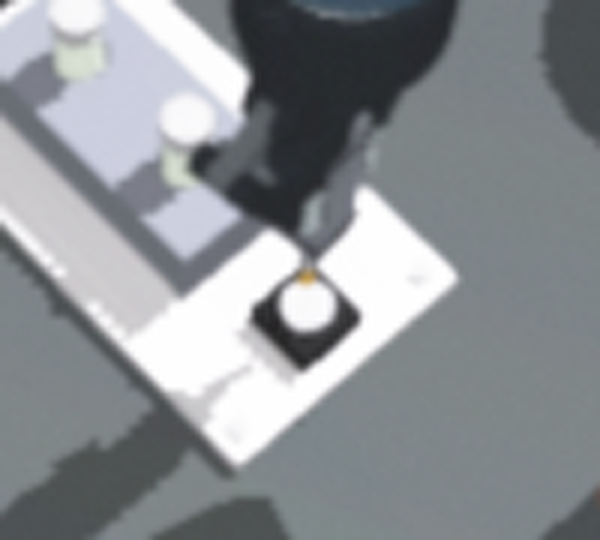

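```bash
python3 - <<'E'
from m import *
p,d,c=load('wrist12')
hsv=cv2.cvtColor(p,cv2.COLOR_RGB2HSV); m=cv2.inRange(hsv,(12,80,60),(32,255,255)); m[:170]=0;m[215:]=0;m[:,:235]=0;m[:,270:]=0
ys,xs=np.where(m); print(len(xs),xs.min(),xs.max(),ys.min(),ys.max(),xs.mean(),ys.mean())
# tip end: rows top of brass; rounded end centre 3mm below
u=xs.mean(); v=ys.min()
print('tip front edge at z .051',onplane(c,(u,v-.5),.0515,True)[0],'(centre = edge -3mm along view)')
print('pad',circ(c,p,.5096,.0896,.03,.008,.014))
print('expected tip px', proj(c,[[.5108,.0898,.0496]],True))
cv2.imwrite('pics/cw12.png',cv2.resize(p[150:250,200:310,::-1],None,fx=6,fy=6,interpolation=cv2.INTER_CUBIC))
E
```

```text
15 250 255 196 198 252.66666666666666 197.13333333333333
tip front edge at z .051 [0.51081658 0.09087564 0.0515    ] (centre = edge -3mm along view)
pad (array([509.569938  ,  89.78379599,  11.33688185]), np.float64(0.16413162324581165), 72)
expected tip px [[252.19613238 196.0457696 ]]
```

View pics/cw12.png

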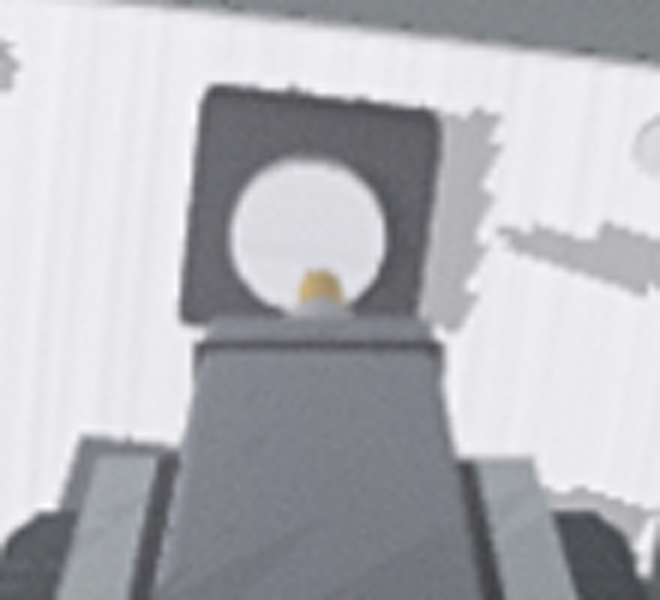

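```bash
python3 -m pendant '[[[-0.001,-0.001,0.005,0,0,0,1],[0,0,0.006,0,0,0,1],[0,0,0.004,0,0,0,1],[0,0,0.001,0,0,0,1],[0,0,0,0,0,0,1],[0,0,0,0,0,0,1],[0,0,0,0,0,0,1]]]'
python3 - <<'E'
from h import *
goto([.5096,.0898,.1338],19.3)
E
```

```text
time_s: 24.3
eef_pos: [0.5088, 0.0906, 0.1429]
eef_rot: [0.0, 0.986, 0.168, 0.0]
wrist_force: [-0.1, 0.6, -0.9]
opening: 0.273
t 24.3 pos [0.5088 0.0906 0.1429] yaw 19.31 tilt [ 3.e-04 -0.e+00 -1.e+00] F [-0.1  0.6 -0.9] open 0.273
 turn [ 0.0001 -0.0003  0.0002] | shift if now [0.0005 0.0011 0.0091] | shift after turn [0.0005 0.0011 0.0091]
```

```bash
python3 -m pendant '[[[0.0004,0.0005,0.003,0,0,0,1],[0,0,0.003,0,0,0,1],[0,0,0.002,0,0,0,1],[0,0,0.001,0,0,0,1],[0,0,0,0,0,0,1],[0,0,0,0,0,0,1],[0,0,0,0,0,0,1],[0,0,0,0,0,0,1]]]'
python3 - <<'E'
from h import *
for i in range(1): goto([.5096,.0898,.1338],19.3)
snap('wrist','13');p,d,c=snap('scene','13'); goto([.5096,.0898,.1338],19.3)
cv2.imwrite('pics/cs13.png',cv2.resize(p[150:260,220:330,::-1],None,fx=5,fy=5,interpolation=cv2.INTER_CUBIC))
w,_,_=load('wrist13'); cv2.imwrite('pics/cw13.png',cv2.resize(w[150:250,200:310,::-1],None,fx=5,fy=5,interpolation=cv2.INTER_CUBIC))
E
```

```text
time_s: 25.1
eef_pos: [0.5095, 0.0903, 0.1339]
eef_rot: [0.0, 0.986, 0.168, 0.0]
wrist_force: [1.2, 0.3, 0.6]
opening: 0.277
t 25.1 pos [0.5095 0.0903 0.1339] yaw 19.31 tilt [ 7.e-04  0.e+00 -1.e+00] F [1.2 0.3 0.6] open 0.277
 turn [ 0.0002 -0.0006  0.0001] | shift if now [-0.      0.0005  0.0001] | shift after turn [-0.      0.0005  0.0001]
t 25.2 pos [0.5093 0.0903 0.1338] yaw 19.31 tilt [ 4.e-04 -0.e+00 -1.e+00] F [ 1.9 -0.   1.8] open 0.274
 turn [ 0.0001 -0.0003  0.0001] | shift if now [0.0001 0.0005 0.    ] | shift after turn [0.0001 0.0005 0.    ]
```

View pics/cw13.png

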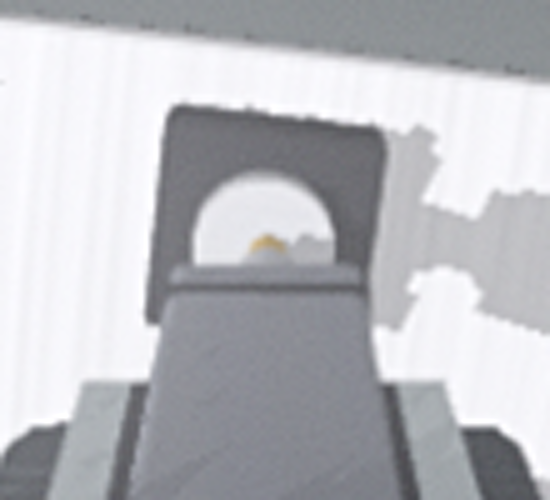

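View pics/cs13.png

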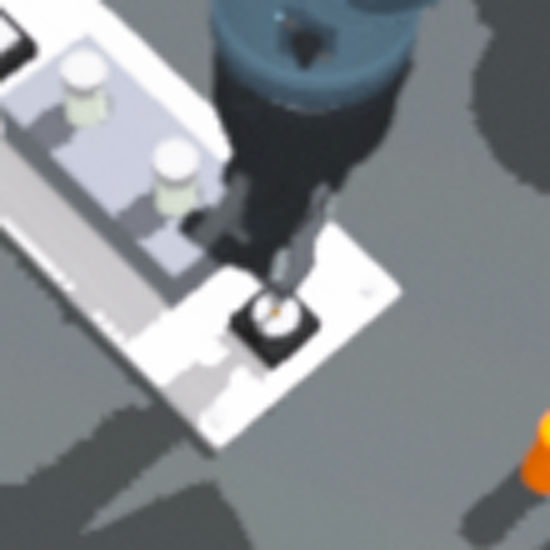

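```bash
for i in 1 2 3 4; do python3 -m pendant '[[[0,0,0,0,0,0,1],[0,0,0,0,0,0,1]]]' | grep -E 'time|pos|force|opening' | tr '\n' ' '; echo; done
python3 - <<'E'
from h import *
o,t,R=state()
p,d,c=load('wrist13'); P=cloud(c,d,True); w=P.reshape(-1,3)
m=(np.hypot(w[:,0]-t[0],w[:,1]-t[1])<.014)&(w[:,2]>t[2]+.015)&(w[:,2]<t[2]+.045)
print('handle top above TCP',m.sum(),np.median(w[m][:,2])-t[2],'expected .0297')
E
```

```text
time_s: 25.4 eef_pos: [0.5093, 0.0903, 0.1337] wrist_force: [1.0, 0.5, 2.1] opening: 0.271 
time_s: 25.6 eef_pos: [0.5092, 0.0903, 0.1337] wrist_force: [1.5, -0.1, 1.8] opening: 0.272 
time_s: 25.8 eef_pos: [0.5092, 0.0903, 0.1337] wrist_force: [1.1, 0.4, 0.8] opening: 0.274 
time_s: 26.0 eef_pos: [0.5092, 0.0903, 0.1337] wrist_force: [1.0, -0.9, 1.6] opening: 0.273 
handle top above TCP 3401 0.029492491751386546 expected .0297
```

```bash
python3 -c "
from bench import ctrl
print(ctrl.hand_in())"
```

```text
the job is handed in; nothing more can be done
None
```

The job is done and handed in at about 26 s on the robot's clock, with the probe still held on the round pad.

- **Fuses:** One large fuse stands in each bore and both are released. I measured their tops at 85.8 mm and 85.6 mm above the bench, where fully home is 86 mm. Each also showed floor contact on the wrist force as it went in.
- **Probe:** I lifted it out of the holder and it is upright with its tip near the centre of the round pad. Both the wrist view and the scene view show this.
- **Spring tip:** It is pushed in about 6.5–7 mm of its 14 mm. This comes from the tool height (0.1337 m against first contact at about 0.140 m) and from an upward force change of roughly 2.4 N. That force reading is noisy, about ±0.7 N. The handle had not slipped in the grip.
- **Side force:** About 1 N of sideways force remains at the tip.
- **Left alone:** I never approached the small fuse, the wrench or the bracket, and nothing touched them. I did not measure their positions again at the end.

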